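# Prop the guard cover and set the trim knob to its stop

### The arm

A 7-joint arm with a two-finger parallel gripper is mounted at the origin on the work surface. World frame = base frame: x ahead of the robot, y to its left, z up, the work surface at z = 0. Lengths are in m, angles in rad, forces in N, time in s.
With the tool pointing down it reaches from about 0.4 to 0.875 m from the base axis. Payload 19.3 kg.
Tool frame: the origin (TCP) lies at the very end of the fingers, on their centre line; the grasp point (between the pads) lies 19 mm behind it; y points along the fingers, x is the direction in which the jaws open and shut, and the axes are right-handed (so a half turn about y gives the same grasp; the last joint's range is limited). The gripper opens to 85 mm and grips with 20 to 120 N. Pads are 22 mm wide; open, the fingers measure 114 mm over their backs; the gripper's body (76 mm by 85 mm) begins 54 mm behind the grasp point. The pads swing forward as they close: fully open they stand 13 mm farther back than shut.
Start: joints at [1.161, 0.521, -0.036, 1.599, 0.021, 1.021, -0.113], TCP at [0.208, -0.589, 0.231] pointing down, gripper open.
Joint ranges: [-2.91, 2.91], [-0.3, 2.13], [-1.5, 1.42], [0.17, 2.43], [-1.26, 4.41], [0.16, 1.93], [-2.52, 2.52]. Speed limits (rad/s): [1.89, 1.89, 2.39, 2.39, 3.01, 3.01, 3.01].

### API

Orientations are given as [roll, pitch, yaw] about the fixed x, y, z axes, in that order (R = Rz(yaw) Ry(pitch) Rx(roll)).
In Python, from workcell import bot gives the robot as it stands. The module is installed in compiled form; this text tells all that it offers.
- The arm moves only by the shell command python3 -m crank 'ROWS' [FORCE]. ROWS is JSON, a list of rows, each an object of numbers: "hand": the closure, from 0 (fully open) to 1 (shut); "dx", "dy", "dz": the shift along the tool's x, y, z in mm; "yaw": the turn about the tool's y in rad. In form: [{"hand": .., "dx": .., "dy": .., "dz": .., "yaw": ..}, ...]. A call has 1 to 12 rows; each row is the pose to reach, as a shift and turn from the pose commanded when the call began, along the tool's axes at that moment; what a row does not reach only later rows make up. A row lasts 1/12 s, in which the tool goes at most 41.7 mm and 7.16 degrees, less where a joint would pass 70% of its speed; a pose out of reach is approached as far as the arm can. A call with a gripper value outside its range is refused whole. The fingers move at their own pace and stop on an object; FORCE is the grip in N (left out, the last holds). Time passes only in rows, so rows that repeat a pose let the fingers close. It gives the time, the measured TCP pose, the force and the opening at its end, in the units of the state.
- bot.observe(): the state, without advancing time (a new reading comes with each control period).
- bot.grab_frame(name): name is "scene" or "top" or "wrist"; returns the picture (400x640x3 uint8, red, green, blue); there is no depth.
- bot.camera_info(name): a dict with "fx", "fy", "cx", "cy" (pixels), "rvec" (rotation vector, rad) and "tvec" (3), from world to camera coordinates, as OpenCV has them. Camera axes: x right, y down, z forward; pixel columns grow to the right and rows downward; lengths in m; the calibration is good to about 2 mm. A picture is of the moment at which its call begins: read the wrist's pose just before it. camera_info takes no time and is no camera call; for the wrist camera it gives the pose at the moment of the call.
- bot.job_done(): hands the job in, once; it reports no verdict.
The state is a dict: "clock": time; "qpos": joint angles; "qd": joint speeds; "joint_efforts": joint torques, N m; "position": TCP position; "tool_rot": TCP orientation; "force": force on the tool from outside, world axes, zero at the start; "moment": the same for the moment, N m; "grip_width": finger opening in m.
Only numpy, scipy, OpenCV 4.12 (cv2) and the standard library are available. Lean on these libraries where they do the work, as an engineer would, in place of code of your own. Each camera call takes 0.05 s, during which the arm holds its last target.

### The job

Use the orange hold-open pin to push the test station's spring-loaded clear cover open, stand the pin fully home in its black socket so that the cover stays propped against it, and let go. Then turn the black trim knob under the cover clockwise (seen from above) until it is snug against its stop and the yellow sprung collar beneath it just gives with it, without forcing it, and let go. Work gently, leave the cover propped open by the pin, and do not disturb the other things on the bench.

Things in the scene. Friction and masses are not known exactly. Their poses are not given: they have to be found in the camera images.
- console: Blue tool test station, fixed, 240 (x) x 220 (y) x 55 mm high (flat deck on top); origin at the centre of its underside, x away from the robot. Two rails 28 mm high stand on the deck at y +-100. Contact forces on the station and its cover must stay under 35 N, knocks included.
- socket (a point): Centre of the mouth of the round pin socket in a black block 44 x 44 x 32 mm on the station's deck (mouth 87 mm above the bench), at x 58, y 68 mm in the station's frame. Hole 25.5 mm in diameter, 30 mm deep, flat floor, mouth chamfered 2 mm, opening upward. Axes as the station's.
- cover_hinge (a point): Point on the cover's hinge line level with the socket in y; axes as the station's. The hinge axis runs along y, 12 mm above the deck, 28 mm in front (-x) of the socket's axis.
- cover (a joint): Clear flip cover's angle, rad: 0 shut (level), 1.57 upright, 2.3 end; it swings up and away from the robot. A spring shuts it when let go (0.14 N m near shut, 0.1 upright). Plate 80 x 180 x 4 mm on two goose-neck arms; shut, it spans 28 to 108 mm in front of the hinge, underside 43 mm above it; upright it stands 43 mm behind the hinge. Propped by the pin it is at 1.45 to 1.65.
- cover_lip (a point): Axis of the red lip on the cover's front edge (bar 14 mm thick, 170 long, parallel to the hinge), at the socket's y. Shut: 108 mm in front of the hinge, 45 above. Moves on a circle of radius 117 about the hinge; pushed by the upright pin from in front it rides up it: press lightly and rise faster than the lip: pushed level it jams. Pin home, it rests on the pin's far side 118 mm above its foot.
- pin_centre (a point): Orange pin 130 mm long, 80 g: foot half a round bar 24 mm in diameter with a tapered tip, upper half (from 60 mm up) a square bar 24 x 24 mm, flats along x and y here; point on the axis half-way up, z to its top. Starts upright in a loose hole of a grey holder 70 x 70 x 30 mm, foot 6 mm above the bench. Grip the flats about 35 mm above this point. Home: this point is 35 mm above the mouth.
- knob_grip (a point): On the trim knob's upright axis, 40 mm above the deck, 68 mm in front of the hinge. Black knob: disc 44 mm across with an upright grip bar 42 mm long (this point's x), 14 thick (its y: squeeze here), top 10 mm above here. Turns with the knob. Bar starts -0.1 to 0.9 rad counter-clockwise of the station's x. Friction 0.05 N m. Unmarked stop, to be felt, 0.45 to 0.9 rad clockwise of the start.
- collar (a joint): Twist of the yellow sprung collar (60 mm across) that carries the knob, rad, clockwise from above positive, 0 at rest. A torque spring of 1 N m per rad: about 0.05 while the knob turns freely; once the knob meets its stop, the collar twists with it. Snug is 0.15 to 0.45 (aim at 0.25); more is forcing. Springs back when let go.
- pointer (a point): Tip of the white pointer line on top of the knob's bar, 20 mm from the knob's axis towards this point's -x. Turns with the knob.
- spray_can: Green spray can, 60 mm in diameter, 150 mm tall, loose; origin at its base. Leave it alone.
- tape_measure: Yellow tape measure, 70 x 40 x 65 mm, loose; origin at its base. Leave it alone.
- bit_tray: Black two-part tray, 120 x 90 x 35 mm, loose; origin at its base. Leave it alone.

How it is judged:
On the way, in this order (a step that is already met when the one before it is completed fails the run):
1. the cover stands propped open by the pin, which is home in its socket and let go (z of pin_centre in the frame of socket between 0.03 and 0.039 m and horizontal distance between pin_centre and socket below 0.007 m and angle between pin_centre's own z axis and vertical below 0.12 rad and value of joint cover above 1.35 rad and contact force between the fingers and anything else below 0.1 N), for 0.3 s.
2. the knob is snug against its stop: the collar has twisted clockwise by at least 0.15 rad, with the cover still propped (z of pin_centre in the frame of socket between 0.03 and 0.039 m and horizontal distance between pin_centre and socket below 0.007 m and angle between pin_centre's own z axis and vertical below 0.12 rad and value of joint cover above 1.35 rad and value of joint collar above 0.15 rad), for 0.1 s.
At the end, for the whole second after the job is handed in: Pin home in the socket (centre 30 to 39 mm above the mouth, within 7 mm sideways, tilt under 0.12 rad); cover at rest, propped beyond 1.35 rad; knob left turned (pointer tip over 7 mm from its start); collar sprung back to within 0.06 rad (z of pin_centre in the frame of socket between 0.03 and 0.039 m and horizontal distance between pin_centre and socket below 0.007 m and angle between pin_centre's own z axis and vertical below 0.12 rad and value of joint cover above 1.35 rad and distance of pointer from where it was at the start of the episode above 0.007 m and value of joint collar between -0.06 and 0.06 rad and velocity of joint cover between -0.1 and 0.1 rad/s); the robot touches nothing.
It fails at once if the knob is forced: its collar is twisted more than 0.45 rad either way (value of joint collar above 0.45 rad or value of joint collar below -0.45 rad).
It fails at once if more than 35 N of contact force on the test station or its cover (contact force between anything else and console above 35 N).
It fails at once if the spray can is moved by more than 25 mm (distance of spray_can from where it was at the start of the episode above 0.025 m).
It fails at once if the tape measure is moved by more than 25 mm (distance of tape_measure from where it was at the start of the episode above 0.025 m).
It fails at once if the bit tray is moved by more than 25 mm (distance of bit_tray from where it was at the start of the episode above 0.025 m).
It also fails if it takes over 72 s, if anything falls off the work surface, if the arm or the gripper's body presses on something with over 40 N, if the wrist force passes 120 N, or if a joint passes its speed limit or range.

## Working session

There is one attempt and no reset: what is moved stays moved. The work goes in short steps, Python scripts to look and compute and a shell command to move; the robot and the scene stay as the last step left them, time stands still between calls to the robot, and variables do not carry over. Pictures are saved under pics/ and viewed, and the job is handed in when it is done.

```bash
mkdir -p pics; ls
python3 - <<'E'
from workcell import bot
import cv2
print(bot.observe())
for n in("scene","top","wrist"):
    print(n,bot.camera_info(n)); im=bot.grab_frame(n); cv2.imwrite(f"pics/{n}0.png",im[:,:,::-1])
E
```

```text
pics
{'clock': 0.0, 'qpos': array([ 1.16077258,  0.52202099, -0.03629687,  1.59998256,  0.02124472,
        1.02106184, -0.11278689]), 'qd': array([ 0.00019811, -0.00080756,  0.00079753,  0.00102677,  0.00145178,
        0.00086633, -0.00126466]), 'joint_efforts': array([-2.11150007e-03, -9.27106762e+01,  1.98023379e+00, -3.69931769e+01,
        1.79767970e-02,  8.15098087e-03,  3.36786240e-05]), 'position': array([ 0.20815994, -0.58898496,  0.23073084]), 'tool_rot': array([-1.57092498e+00,  1.07979238e-03, -1.23097306e+00]), 'force': array([-0.56894713,  0.41086496,  0.08790153]), 'moment': array([ 0.04142927,  0.03644775, -0.00059967]), 'grip_width': 0.08549404590257301}
scene {'fx': 405.771478659659, 'fy': 405.771478659659, 'cx': 311.157167028649, 'cy': 199.30516107296694, 'rvec': array([ 1.79852077,  1.38773383, -0.74237668]), 'tvec': array([-0.17423783, -0.24016682,  1.40844888])}
top {'fx': 397.21711158666847, 'fy': 397.21711158666847, 'cx': 316.44436382985253, 'cy': 199.53923869345198, 'rvec': array([ 2.14837665, -2.17158012,  0.18372457]), 'tvec': array([0.01763884, 0.60533785, 1.02786605])}
wrist {'fx': 356.90379125380315, 'fy': 356.90379125380315, 'cx': 316.2970011587254, 'cy': 198.6916456878996, 'rvec': array([-2.38053983,  1.68504595,  0.22430771]), 'tvec': array([-0.6258747 , -0.03246775,  0.37797923])}
```

View pics/scene0.png

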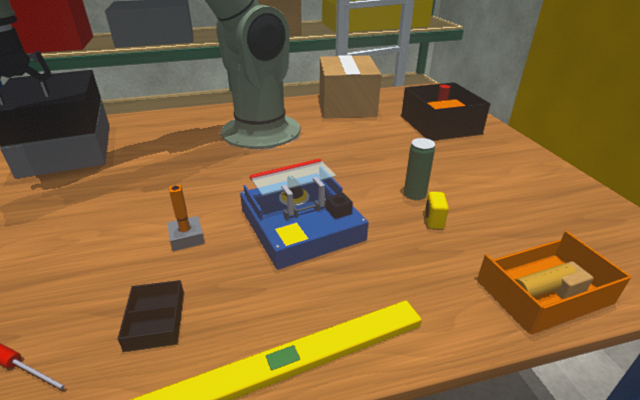

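View pics/top0.png

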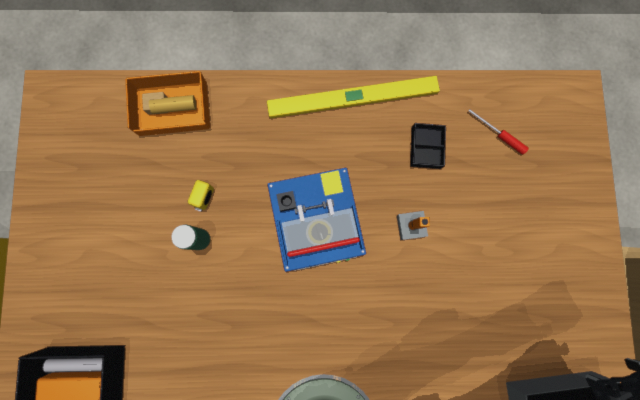

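View pics/wrist0.png

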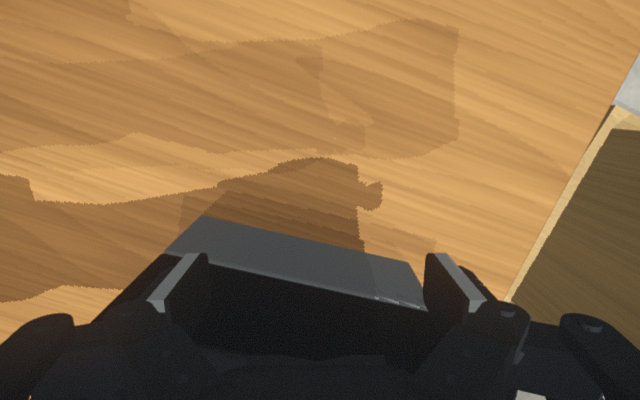

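The scene view shows the blue station, with the cover shut, at about (305,220) and the orange pin in its grey holder at (180,215). The top view has image up = +x and left = +y. In it the socket is at (287,200), the pin top at (425,222), and the can and tape are on the left. Next I'll measure.

```bash
cat > h.py <<'E'
import numpy as np, cv2
from workcell import bot
def cam(n,info=None):
    c=info or bot.camera_info(n); R=cv2.Rodrigues(np.array(c['rvec']))[0]; t=np.array(c['tvec']); 
    K=np.array([[c['fx'],0,c['cx']],[0,c['fy'],c['cy']],[0,0,1]]); return K,R,t
def ray(C,uv):
    K,R,t=C; d=R.T@np.linalg.solve(K,[uv[0],uv[1],1]); return -R.T@t,d/np.linalg.norm(d)
def onz(C,uv,z):
    o,d=ray(C,uv); return o+d*(z-o[2])/d[2]
def proj(C,P):
    K,R,t=C; p=K@(R@np.array(P)+t); return p[:2]/p[2]
def tri(*cu):
    A=np.zeros((3,3));b=np.zeros(3)
    for C,uv in cu:
        o,d=ray(C,uv);M=np.eye(3)-np.outer(d,d);A+=M;b+=M@o
    return np.linalg.solve(A,b)
E
python3 - <<'E'
from h import *
T=cam("top")
im=cv2.imread("pics/top0.png")
c=im[160:280,255:375]; cv2.imwrite("pics/t_con.png",cv2.resize(c,None,fx=5,fy=5,interpolation=cv2.INTER_CUBIC))
c=im[200:250,385:445]; cv2.imwrite("pics/t_pin.png",cv2.resize(c,None,fx=10,fy=10,interpolation=cv2.INTER_CUBIC))
s=cv2.imread("pics/scene0.png")
cv2.imwrite("pics/s_con.png",cv2.resize(s[150:275,150:380],None,fx=3.4,fy=3.4,interpolation=cv2.INTER_CUBIC))
E
```

```text
(no output)
```

View pics/t_con.png

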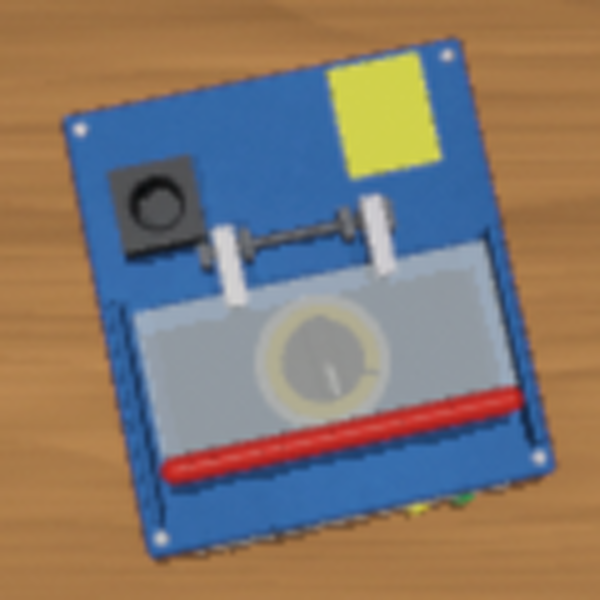

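View pics/t_pin.png

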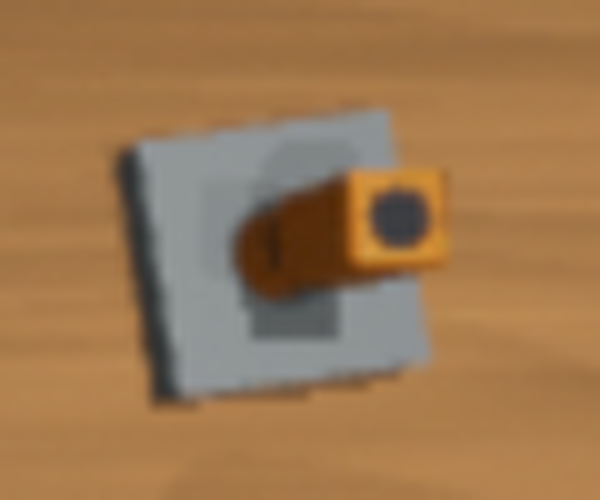

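View pics/s_con.png

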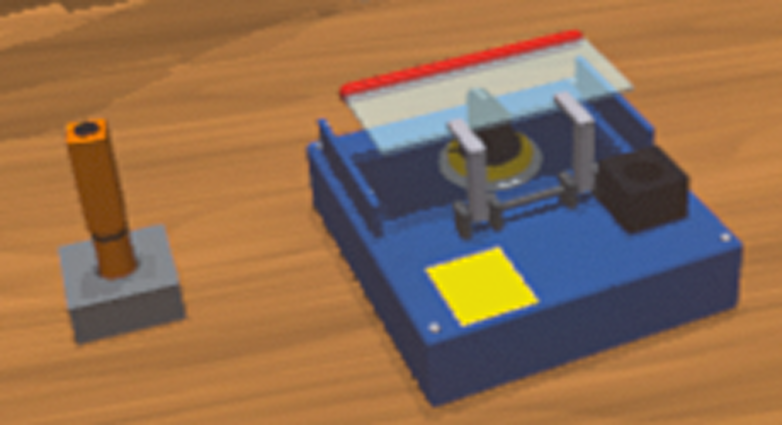

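Run:
```python
from h import *
T=cam("top");S=cam("scene")
u=lambda x,y,s,ox,oy:((x+.5)/s-.5+ox,(y+.5)/s-.5+oy)
tc=lambda x,y:u(x,y,5,255,160); tp=lambda x,y:u(x,y,10,385,200); sc=lambda x,y:u(x,y,3.4,150,150)
cs=np.array([onz(T,tc(*p),.055) for p in[(65,117),(460,38),(555,470),(150,557)]])
print(cs.round(4)); 
for i in range(4): print(np.linalg.norm(cs[i]-cs[(i+1)%4]))
obj=np.array([[.12,.11],[.12,-.11],[-.12,-.11],[-.12,.11]])
c=cs[:,:2].mean(0);H=obj.T@(cs[:,:2]-c);yaw=np.arctan2(H[0,1]-H[1,0],H[0,0]+H[1,1]);print("console",c,yaw)
Rz=lambda a:np.array([[np.cos(a),-np.sin(a)],[np.sin(a),np.cos(a)]])
print("resid",(cs[:,:2]-c-obj@Rz(yaw).T).round(4))
print("scr deck corners",[onz(S,sc(*p),.055).round(4) for p in[(433,350),(742,245)]], "exp",[(c+Rz(yaw)@o).round(4) for o in([.12,-.11],[.12,.11])])
print("socket pred",c+Rz(yaw)@[.058,.068],"meas",onz(T,tc(158,203),.087),onz(S,sc(645,172),.087), tri((T,tc(158,203)),(S,sc(645,172))))
print("lip pred",c+Rz(yaw)@[.058-.028-.108,.068])
print("lip ends T",[onz(T,tc(*p),.112).round(4) for p in[(172,472),(515,398)]],"S",[onz(S,sc(*p),.112).round(4) for p in[(347,90),(577,38)]], "pred",[(c+Rz(yaw)@[-.078,y]).round(4) for y in(.085,-.085)])
k=onz(T,tc(322,360),.062);print("collar c",k,"pred",c+Rz(yaw)@[-.038,0])
# knob y unknown -> deduce
print("pin top T",onz(T,tp(400,217),.136),"S",onz(S,sc(88,129),.136),tri((T,tp(400,217)),(S,sc(88,129))))
hs=np.array([onz(T,tp(*p),.03)for p in[(133,145),(388,108),(432,357),(178,398)]]);print("holder",hs.mean(0),hs.round(4).tolist())
e=hs[0]-hs[1];print("yaw",np.arctan2(-e[0],e[1]))
pt=np.array([onz(T,tp(*p),.136)for p in[(352,172),(447,170),(445,262),(355,268)]]);print(pt.round(4))
```

```text
[[ 0.6496  0.1415  0.055 ]
 [ 0.6913 -0.0712  0.055 ]
 [ 0.4594 -0.1157  0.055 ]
 [ 0.4173  0.0964  0.055 ]]
0.21671868615079576
0.2361767359792812
0.21624985452594875
0.23658183704214603
console [0.55441164 0.01277032] 0.19255989755014916
resid [[-0.0016 -0.0022]
 [-0.0019  0.0011]
 [ 0.0017  0.0025]
 [ 0.0017 -0.0013]]
scr deck corners [array([ 0.6998, -0.0697,  0.055 ]), array([0.6523, 0.1398, 0.055 ])] exp [array([ 0.6932, -0.0722]), array([0.6511, 0.1437])]
socket pred [0.59832635 0.0906131 ] meas [0.5981548  0.09040133 0.087     ] [0.60156931 0.08991098 0.087     ] [0.59852694 0.09072153 0.08482367]
lip pred [0.46483996 0.06458649]
lip ends T [array([0.4605, 0.0825, 0.112 ]), array([ 0.4949, -0.0882,  0.112 ])] S [array([ 0.4897, -0.0869,  0.112 ]), array([0.4608, 0.0828, 0.112 ])] pred [array([0.4616, 0.0813]), array([ 0.4941, -0.0856])]
collar c [0.51793049 0.00605206 0.062     ] pred [0.51711397 0.00549818]
pin top T [ 0.53590909 -0.25135426  0.136     ] S [ 0.53477331 -0.25109507  0.136     ] [ 0.53585367 -0.25104736  0.13667525]
holder [ 0.53587704 -0.250814    0.03      ] [[0.5654, -0.211, 0.03], [0.5749, -0.2817, 0.03], [0.5068, -0.2902, 0.03], [0.4965, -0.2204, 0.03]]
yaw 0.13349936939618276
[[ 0.5471 -0.24    0.136 ]
 [ 0.5474 -0.2636  0.136 ]
 [ 0.5247 -0.2619  0.136 ]
 [ 0.5235 -0.2396  0.136 ]]
```

Cross-checks against the sizes given agree within about 3 mm: station at (0.554, 0.013) with yaw 0.193, pin top at (0.536, -0.251, 0.136). I'll move over the pin now.

```bash
cat >> h.py <<'E'
Cx=np.array([.5545,.0128]);CY=.1945
def st(x,y): # station mm->world
    c,s=np.cos(CY),np.sin(CY); return Cx+np.array([c*x-s*y,s*x+c*y])/1000
def inst(p):
    c,s=np.cos(CY),np.sin(CY); d=(np.array(p[:2])-Cx)*1000; return np.array([c*d[0]+s*d[1],-s*d[0]+c*d[1]])
def Rw(r):
    from scipy.spatial.transform import Rotation as Ro
    return Ro.from_euler('xyz',r).as_matrix()
def go(P,yaw):
    o=bot.observe();R=Rw(o['tool_rot']);d=R.T@(np.array(P)-o['position'])*1000
    print("t",round(o['clock'],2),"dx dy dz",d.round(1),"yaw",round((o['tool_rot'][2]-yaw+np.pi)%(2*np.pi)-np.pi,3),"| pos",o['position'].round(4),o['tool_rot'].round(3),"F",o['force'].round(1),"w",round(o['grip_width'],4))
E
python3 -c "
from h import *
go([.5325,-.2512,.215],-1.571)"
```

```text
t 0.15 dx dy dz [-210.4   16.   418.4] yaw 0.34 | pos [ 0.2082 -0.589   0.2309] [-1.571e+00  1.000e-03 -1.231e+00] F [ 0.4 -0.1  0.4] w 0.0852
```

```bash
python3 -m crank '[{"dx":-17,"dy":-5,"dz":33,"yaw":0.05},{"dx":-34,"dy":-10,"dz":66,"yaw":0.1},{"dx":-51,"dy":-15,"dz":100,"yaw":0.15},{"dx":-68,"dy":-20,"dz":134,"yaw":0.2},{"dx":-85,"dy":-20,"dz":168,"yaw":0.25},{"dx":-102,"dy":-20,"dz":202,"yaw":0.3},{"dx":-119,"dy":-20,"dz":236,"yaw":0.34},{"dx":-136,"dy":-20,"dz":270,"yaw":0.34},{"dx":-153,"dy":-20,"dz":304,"yaw":0.34},{"dx":-170,"dy":-20,"dz":338,"yaw":0.34},{"dx":-185,"dy":-20,"dz":350,"yaw":0.34},{"dx":-190,"dy":-20,"dz":360,"yaw":0.34}]'
python3 - <<'E'
from h import *
go([.5325,-.2512,.215],-1.571)
W=cam("wrist");im=bot.grab_frame("wrist");cv2.imwrite("pics/w1.png",im[:,:,::-1])
print(proj(W,[.536,-.251,.136]))
np.savez("w1.npz",K=W[0],R=W[1],t=W[2])
E
```

```text
t 0.15 dx dy dz [-210.4   16.   418.4] yaw 0.34 | pos [ 0.2082 -0.589   0.2309] [-1.571e+00  1.000e-03 -1.231e+00] F [ 0.4 -0.1  0.4] w 0.0852
[-236.11033491 -859.61472971]$[0]: bad value
```

View pics/w1.png

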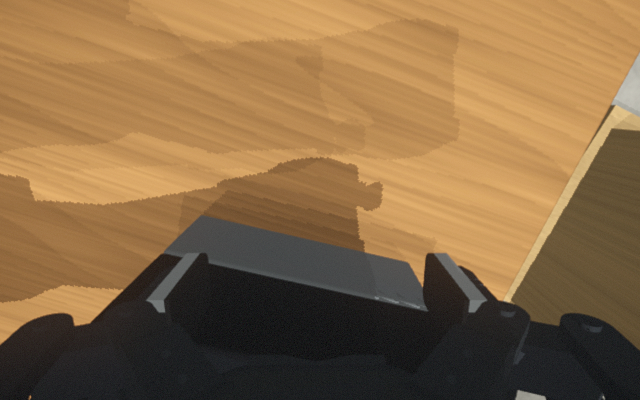

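The arm did not move, because each row also needs a "hand" value.

```bash
python3 -m crank '[{"hand":0,"dx":-17,"dy":-5,"dz":33,"yaw":0.05},{"hand":0,"dx":-34,"dy":-10,"dz":66,"yaw":0.1},{"hand":0,"dx":-51,"dy":-15,"dz":100,"yaw":0.15},{"hand":0,"dx":-68,"dy":-20,"dz":134,"yaw":0.2},{"hand":0,"dx":-85,"dy":-20,"dz":168,"yaw":0.25},{"hand":0,"dx":-102,"dy":-20,"dz":202,"yaw":0.3},{"hand":0,"dx":-119,"dy":-20,"dz":236,"yaw":0.34},{"hand":0,"dx":-136,"dy":-20,"dz":270,"yaw":0.34},{"hand":0,"dx":-153,"dy":-20,"dz":304,"yaw":0.34},{"hand":0,"dx":-170,"dy":-20,"dz":338,"yaw":0.34},{"hand":0,"dx":-185,"dy":-20,"dz":350,"yaw":0.34},{"hand":0,"dx":-190,"dy":-20,"dz":360,"yaw":0.34}]'
python3 - <<'E'
from h import *
go([.5325,-.2512,.215],-1.571)
W=cam("wrist");im=bot.grab_frame("wrist");cv2.imwrite("pics/w2.png",im[:,:,::-1])
print(proj(W,[.536,-.251,.136]))
np.savez("w2.npz",K=W[0],R=W[1],t=W[2])
E
```

```text
clock: 1.2
position: [0.4856, -0.287, 0.2511]
tool_rot: [-1.571, 0.001, -1.567]
force: [-1.0, -0.5, -0.1]
grip_width: 0.0854
t 1.2 dx dy dz [-35.6  36.1  47. ] yaw 0.004 | pos [ 0.4856 -0.287   0.2511] [-1.571e+00  1.000e-03 -1.567e+00] F [-1.  -0.5 -0.1] w 0.0854
[264.73236408 126.74198245]
```

View pics/w2.png

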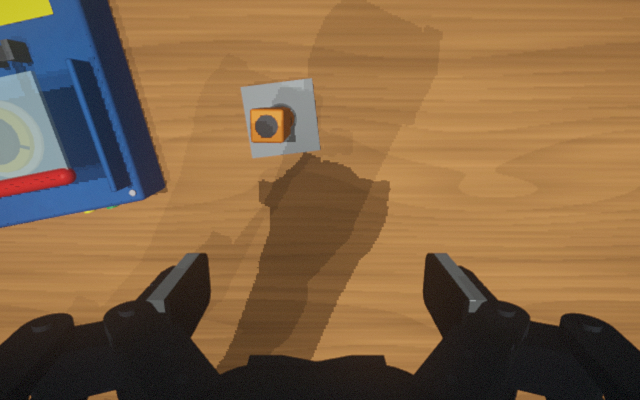

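The wrist view shows the pin top at about (267,126); I predicted (265,127). I'll refine its centre and yaw.

Run:
```python
from h import *
d=np.load("w2.npz");W=(d['K'],d['R'],d['t']);im=cv2.imread("pics/w2.png")
hsv=cv2.cvtColor(im,cv2.COLOR_BGR2HSV)
print(hsv[113,260],hsv[126,290],hsv[126,340])
m=((hsv[:,:,0]<22)&(hsv[:,:,1]>200)&(hsv[:,:,2]>180)).astype(np.uint8);m[:, :230]=0;m[:,310:]=0;m[:90]=0;m[160:]=0
cs,_=cv2.findContours(m,0,1);c=max(cs,key=cv2.contourArea);r=cv2.minAreaRect(c);print(r)
P=np.array([onz(W,p,.136) for p in cv2.boxPoints(r)]);print(P.round(4),P.mean(0))
for i in range(4):
    e=P[i]-P[(i+1)%4];print(np.linalg.norm(e),np.arctan2(e[1],e[0]))
cv2.imwrite("pics/w2c.png",cv2.resize(im[70:170,220:340],None,fx=6,fy=6,interpolation=cv2.INTER_CUBIC))
```

```text
[ 18 173 222] [ 12 158  92] [ 15 143 178]
((280.0, 141.0), (0.0, 0.0), 0.0)
[[ 0.526  -0.2616  0.136 ]
 [ 0.526  -0.2616  0.136 ]
 [ 0.526  -0.2616  0.136 ]
 [ 0.526  -0.2616  0.136 ]] [ 0.52598333 -0.26159166  0.136     ]
0.0 0.0
0.0 0.0
0.0 0.0
0.0 0.0
```

View pics/w2c.png

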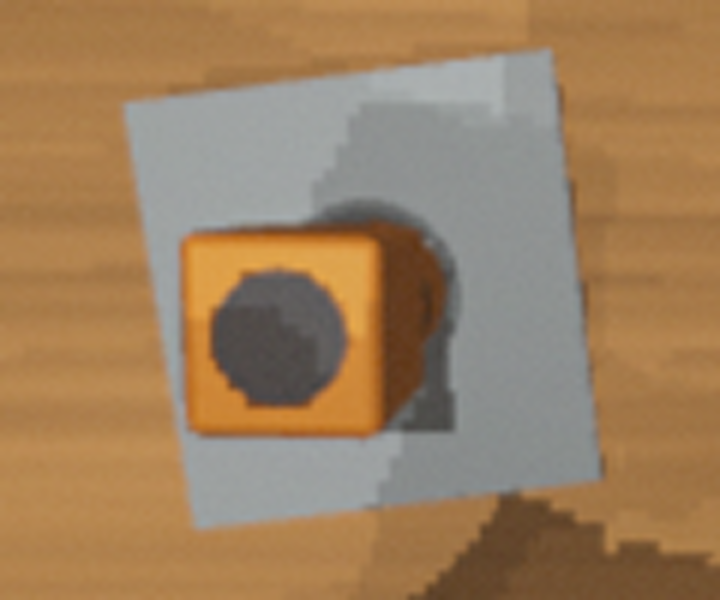

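The pin's flats line up with the tool at its present yaw, within 0.02 rad. The top centre is at pixel (267,125.5).

Run:
```python
from h import *
d=np.load("w2.npz");W=(d['K'],d['R'],d['t'])
p=onz(W,(267,125.5),.136);print(p)
go([p[0]*.5+.5358*.5-.003,p[1]*.5-.2512*.5,.215],-1.571)
```

```text
[ 0.53686913 -0.25263822  0.136     ]
t 1.25 dx dy dz [-34.7  36.3  46.9] yaw 0.004 | pos [ 0.4866 -0.2869  0.2512] [-1.570e+00  1.000e-03 -1.567e+00] F [ 1.1  2.6 -0.4] w 0.0855
```

```bash
python3 -m crank '[{"hand":0,"dx":-12,"dy":6,"dz":16,"yaw":0},{"hand":0,"dx":-25,"dy":12,"dz":32,"yaw":0},{"hand":0,"dx":-35,"dy":20,"dz":47,"yaw":0},{"hand":0,"dx":-35,"dy":32,"dz":47,"yaw":0},{"hand":0,"dx":-35,"dy":32,"dz":47,"yaw":0}]'
python3 - <<'E'
from h import *
go([.5333,-.252,.087],-1.571)
E
```

```text
clock: 1.67
position: [0.5306, -0.2555, 0.2172]
tool_rot: [-1.574, 0.001, -1.571]
force: [-0.4, -0.5, -1.5]
grip_width: 0.0856
t 1.67 dx dy dz [ -3.4 130.2   3.1] yaw -0.0 | pos [ 0.5306 -0.2555  0.2172] [-1.574e+00  1.000e-03 -1.571e+00] F [-0.4 -0.5 -1.5] w 0.0856
```

```bash
python3 -m crank '[{"hand":0,"dx":-2,"dy":15,"dz":2,"yaw":0},{"hand":0,"dx":-2,"dy":40,"dz":2,"yaw":0},{"hand":0,"dx":-2,"dy":65,"dz":2,"yaw":0},{"hand":0,"dx":-2,"dy":90,"dz":2,"yaw":0},{"hand":0,"dx":-2,"dy":110,"dz":2,"yaw":0},{"hand":0,"dx":-2,"dy":120,"dz":2,"yaw":0},{"hand":0,"dx":-2,"dy":120,"dz":2,"yaw":0},{"hand":0,"dx":-2,"dy":120,"dz":2,"yaw":0}]'
python3 - <<'E'
from h import *
go([.5333,-.252,.087],-1.571)
W=cam("wrist");im=bot.grab_frame("wrist");cv2.imwrite("pics/w3.png",im[:,:,::-1])
print(onz(W,(316,150),.136))
E
```

```text
clock: 2.33
position: [0.5332, -0.2541, 0.1]
tool_rot: [-1.571, -0.0, -1.572]
force: [-0.0, -1.0, -0.5]
grip_width: 0.0855
t 2.33 dx dy dz [-2.1 13.   0.1] yaw -0.001 | pos [ 0.5332 -0.2541  0.1   ] [-1.571 -0.    -1.572] F [-0.  -1.  -0.5] w 0.0855
[ 0.58683825 -0.25475319  0.136     ]
```

View pics/w3.png

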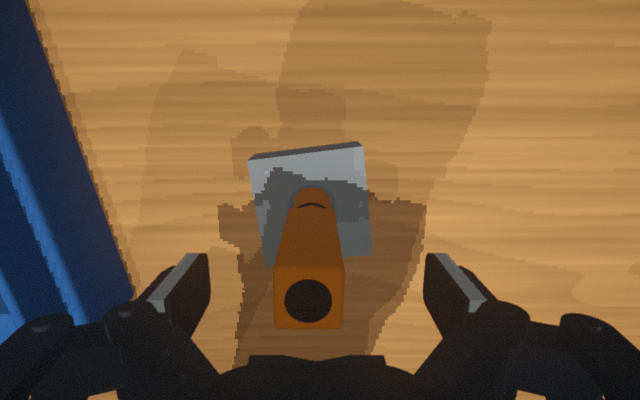

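```bash
python3 -m crank '[{"hand":0,"dx":-2,"dy":8,"dz":0,"yaw":0},{"hand":0,"dx":-2,"dy":12,"dz":0,"yaw":0},{"hand":0.4,"dx":-2,"dy":12,"dz":0,"yaw":0},{"hand":1,"dx":-2,"dy":12,"dz":0,"yaw":0},{"hand":1,"dx":-2,"dy":12,"dz":0,"yaw":0},{"hand":1,"dx":-2,"dy":12,"dz":0,"yaw":0},{"hand":1,"dx":-2,"dy":12,"dz":0,"yaw":0},{"hand":1,"dx":-2,"dy":12,"dz":0,"yaw":0},{"hand":1,"dx":-2,"dy":12,"dz":0,"yaw":0},{"hand":1,"dx":-2,"dy":12,"dz":0,"yaw":0}]' 100
python3 - <<'E'
from h import *
p=st(-125,68);go([p[0],p[1],.2],-1.571+CY)
E
```

```text
clock: 3.22
position: [0.5337, -0.2513, 0.0877]
tool_rot: [-1.57, -0.0, -1.571]
force: [-0.3, 0.2, 5.7]
grip_width: 0.0224
t 3.22 dx dy dz [-306.6 -112.4 -115. ] yaw -0.195 | pos [ 0.5337 -0.2513  0.0877] [-1.57  -0.    -1.571] F [-0.3  0.2  5.7] w 0.0224
```

```bash
python3 -m crank '[{"hand":1,"dx":0,"dy":-20,"dz":0,"yaw":0},{"hand":1,"dx":0,"dy":-45,"dz":0,"yaw":0},{"hand":1,"dx":0,"dy":-75,"dz":-10,"yaw":0},{"hand":1,"dx":0,"dy":-100,"dz":-35,"yaw":-0.05},{"hand":1,"dx":-10,"dy":-112,"dz":-60,"yaw":-0.1},{"hand":1,"dx":-30,"dy":-112,"dz":-85,"yaw":-0.15},{"hand":1,"dx":-60,"dy":-112,"dz":-105,"yaw":-0.195},{"hand":1,"dx":-90,"dy":-112,"dz":-115,"yaw":-0.195},{"hand":1,"dx":-120,"dy":-112,"dz":-120,"yaw":-0.195},{"hand":1,"dx":-140,"dy":-112,"dz":-120,"yaw":-0.195},{"hand":1,"dx":-145,"dy":-112,"dz":-120,"yaw":-0.195},{"hand":1,"dx":-145,"dy":-112,"dz":-120,"yaw":-0.195}]'
python3 - <<'E'
from h import *
p=st(-125,68);go([p[0],p[1],.2],-1.571+CY)
for n in("wrist","scene"):
    im=bot.grab_frame(n);cv2.imwrite(f"pics/{n}4.png",im[:,:,::-1])
E
```

```text
clock: 4.22
position: [0.4136, -0.105, 0.1995]
tool_rot: [-1.57, -0.0, -1.374]
force: [-0.1, -0.2, 0.1]
grip_width: 0.0233
t 4.22 dx dy dz [-156.2   -0.5   36.4] yaw 0.003 | pos [ 0.4136 -0.105   0.1995] [-1.57  -0.    -1.374] F [-0.1 -0.2  0.1] w 0.0233
```

View pics/wrist4.png

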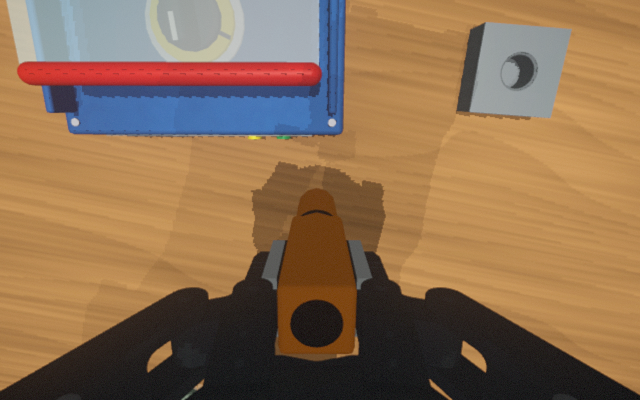

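View pics/scene4.png

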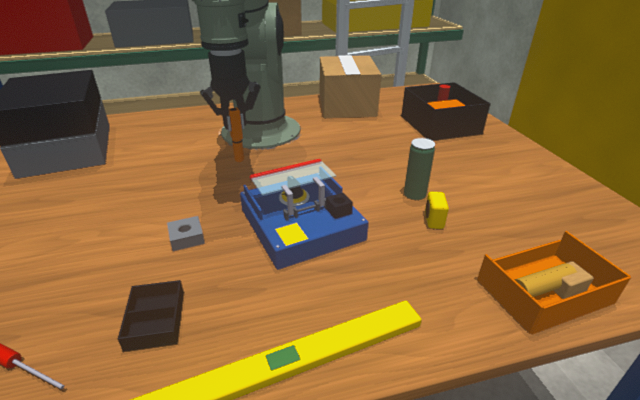

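The pin is held upright and out of the holder. The lip shows level in the wrist view (row 73), so the tool is square to the station. I'll check the lip and the pin in the station frame.

Run:
```python
from h import *
W=cam("wrist");o=bot.observe()
print("lip L,R,mid",inst(onz(W,(22,73),.112)),inst(onz(W,(318,74),.112)))
print("deck corners",inst(onz(W,(68,133),.055)),inst(onz(W,(343,133),.055)))
print("pin top",inst(onz(W,(317,324),.2478)),"tcp",inst(o['position']))
print("collar",inst(onz(W,(195,20),.062)))
p=st(-118,68);go([p[0],p[1],.150],-1.571+CY)
```

```text
lip L,R,mid [-76.97963391  87.92173791] [-77.68570292 -92.28793176]
deck corners [-117.74499663  105.54024025] [-117.9554991  -112.50119426]
pin top [-158.91308314  -91.1786335 ] tcp [-161.42293521  -90.11733718]
collar [-37.49225024  -4.58658548]
t 4.32 dx dy dz [-158.1   49.3   43.4] yaw 0.0 | pos [ 0.4135 -0.1068  0.1993] [-1.571 -0.    -1.376] F [-0.3 -0.4 -1.1] w 0.023
```

```bash
python3 -m crank '[{"hand":1,"dx":-25,"dy":0,"dz":5,"yaw":0},{"hand":1,"dx":-55,"dy":0,"dz":15,"yaw":0},{"hand":1,"dx":-85,"dy":0,"dz":25,"yaw":0},{"hand":1,"dx":-115,"dy":10,"dz":35,"yaw":0},{"hand":1,"dx":-140,"dy":25,"dz":40,"yaw":0},{"hand":1,"dx":-157,"dy":40,"dz":43,"yaw":0},{"hand":1,"dx":-157,"dy":52,"dz":43,"yaw":0},{"hand":1,"dx":-157,"dy":54,"dz":43,"yaw":0},{"hand":1,"dx":-157,"dy":54,"dz":43,"yaw":0}]'
python3 - <<'E'
from h import *
print(inst(bot.observe()['position']))
p=st(-100,67);go([p[0],p[1],.145],-1.571+CY)
im=bot.grab_frame("wrist");cv2.imwrite(f"pics/wrist5.png",im[:,:,::-1])
im=bot.grab_frame("scene");cv2.imwrite(f"pics/scene5.png",cv2.resize(im[100:270,180:400,::-1],None,fx=3.5,fy=3.5))
E
```

```text
clock: 5.07
position: [0.4251, 0.0551, 0.1448]
tool_rot: [-1.573, -0.0, -1.377]
force: [-1.0, -0.5, 0.2]
grip_width: 0.0228
[-118.73776021   66.54634841]
t 5.07 dx dy dz [-0.5 -0.3 18.7] yaw -0.001 | pos [0.4251 0.0551 0.1448] [-1.573 -0.    -1.377] F [-1.  -0.5  0.2] w 0.0228
```

View pics/wrist5.png

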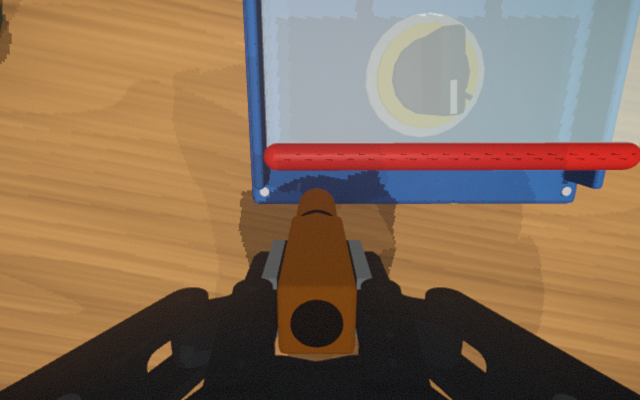

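View pics/scene5.png

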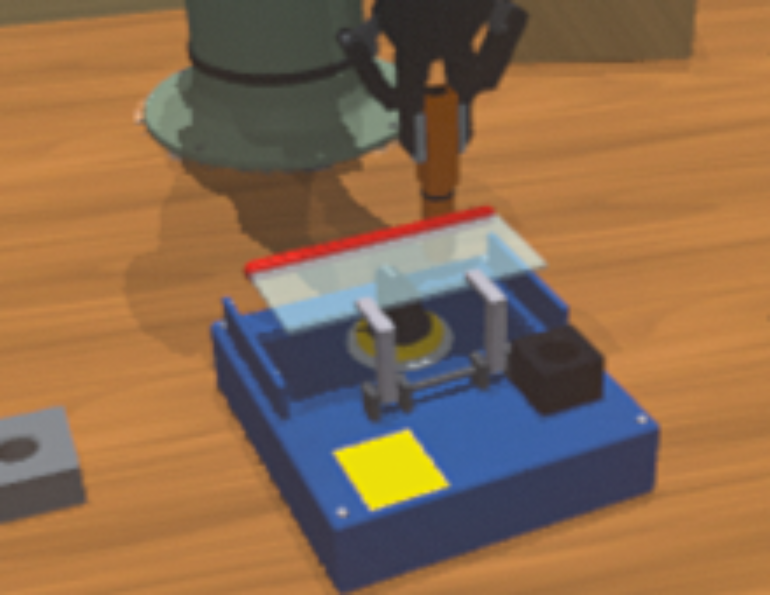

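Run:
```python
from h import *
def tab(th0,th1,n,h0,h1):
    for i in range(n+1):
        f=i/n;th=th0+(th1-th0)*f;h=h0+(h1-h0)*f
        c,s=np.cos(th),np.sin(th);lx=30-108*c+45*s;lz=67+45*c+108*s
        print(round(th,2),"dz",round(lx-21.7+118.7),"dy",-round(lz-h+81.9-145), "abs x,z",round(lx-21.7),round(lz-h+81.9))
tab(0,1.6,24,48,25)
```

```text
0.0 dz 19 dy -1 abs x,z -100 146
0.07 dz 22 dy -9 abs x,z -96 154
0.13 dz 26 dy -17 abs x,z -93 162
0.2 dz 30 dy -24 abs x,z -89 169
0.27 dz 35 dy -32 abs x,z -84 177
0.33 dz 40 dy -39 abs x,z -79 184
0.4 dz 45 dy -45 abs x,z -74 190
0.47 dz 51 dy -51 abs x,z -68 196
0.53 dz 57 dy -57 abs x,z -62 202
0.6 dz 63 dy -63 abs x,z -55 208
0.67 dz 70 dy -68 abs x,z -49 213
0.73 dz 77 dy -72 abs x,z -42 217
0.8 dz 84 dy -76 abs x,z -35 221
0.87 dz 91 dy -80 abs x,z -27 225
0.93 dz 99 dy -83 abs x,z -20 228
1.0 dz 107 dy -85 abs x,z -12 230
1.07 dz 114 dy -88 abs x,z -4 233
1.13 dz 122 dy -89 abs x,z 3 234
1.2 dz 130 dy -90 abs x,z 11 235
1.27 dz 138 dy -91 abs x,z 19 236
1.33 dz 145 dy -91 abs x,z 27 236
1.4 dz 153 dy -90 abs x,z 34 235
1.47 dz 161 dy -89 abs x,z 42 234
1.53 dz 168 dy -88 abs x,z 49 233
1.6 dz 175 dy -86 abs x,z 56 231
```

```bash
python3 -m crank '[{"hand":1,"dx":0,"dy":0,"dz":8,"yaw":0},{"hand":1,"dx":0,"dy":-1,"dz":15,"yaw":0},{"hand":1,"dx":0,"dy":-5,"dz":19,"yaw":0},{"hand":1,"dx":0,"dy":-12,"dz":22,"yaw":0},{"hand":1,"dx":0,"dy":-18,"dz":26,"yaw":0},{"hand":1,"dx":0,"dy":-25,"dz":30,"yaw":0},{"hand":1,"dx":0,"dy":-32,"dz":35,"yaw":0},{"hand":1,"dx":0,"dy":-39,"dz":40,"yaw":0}]'
python3 - <<'E'
from h import *
print(inst(bot.observe()['position']))
im=bot.grab_frame("scene");cv2.imwrite(f"pics/scene6.png",cv2.resize(im[100:270,180:400,::-1],None,fx=3.5,fy=3.5))
E
```

```text
clock: 5.83
position: [0.464, 0.0637, 0.1852]
tool_rot: [-1.572, -0.0, -1.376]
force: [-5.0, -1.5, 1.6]
grip_width: 0.023
[-78.9872518   67.46481143]
```

View pics/scene6.png

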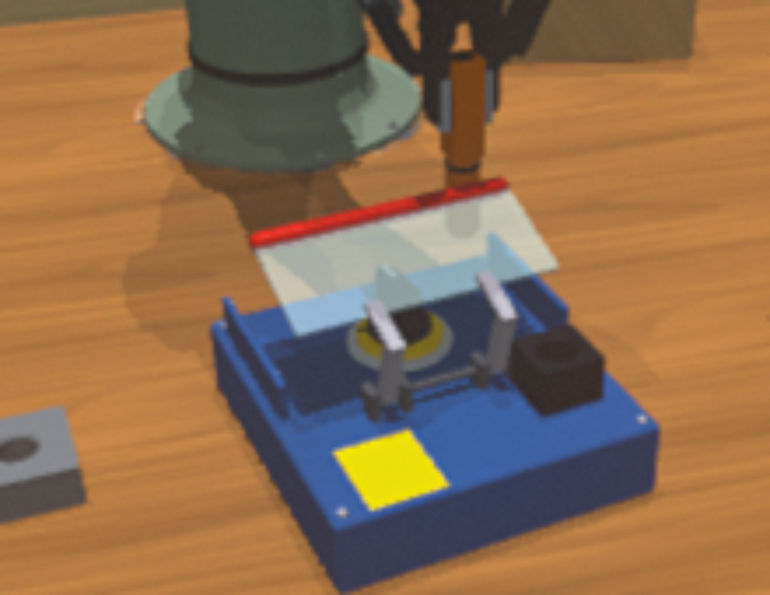

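The cover is opening, riding on the pin with about 5 N of force. Continuing.

```bash
python3 -m crank '[{"hand":1,"dx":0,"dy":-6,"dz":5,"yaw":0},{"hand":1,"dx":0,"dy":-12,"dz":11,"yaw":0},{"hand":1,"dx":0,"dy":-18,"dz":17,"yaw":0},{"hand":1,"dx":0,"dy":-24,"dz":23,"yaw":0},{"hand":1,"dx":0,"dy":-29,"dz":30,"yaw":0},{"hand":1,"dx":0,"dy":-33,"dz":37,"yaw":0},{"hand":1,"dx":0,"dy":-37,"dz":44,"yaw":0},{"hand":1,"dx":0,"dy":-41,"dz":51,"yaw":0},{"hand":1,"dx":0,"dy":-44,"dz":59,"yaw":0},{"hand":1,"dx":0,"dy":-46,"dz":67,"yaw":0},{"hand":1,"dx":0,"dy":-49,"dz":74,"yaw":0}]'
python3 - <<'E'
from h import *
print(inst(bot.observe()['position']))
im=bot.grab_frame("scene");cv2.imwrite(f"pics/scene7.png",cv2.resize(im[100:270,180:400,::-1],None,fx=3.5,fy=3.5))
im=bot.grab_frame("wrist");cv2.imwrite(f"pics/wrist7.png",im[:,:,::-1])
E
```

```text
clock: 6.8
position: [0.5379, 0.0785, 0.2333]
tool_rot: [-1.571, 0.0, -1.376]
force: [-1.5, -0.2, -2.1]
grip_width: 0.0229
[-3.61094936 67.6275894 ]
```

View pics/scene7.png

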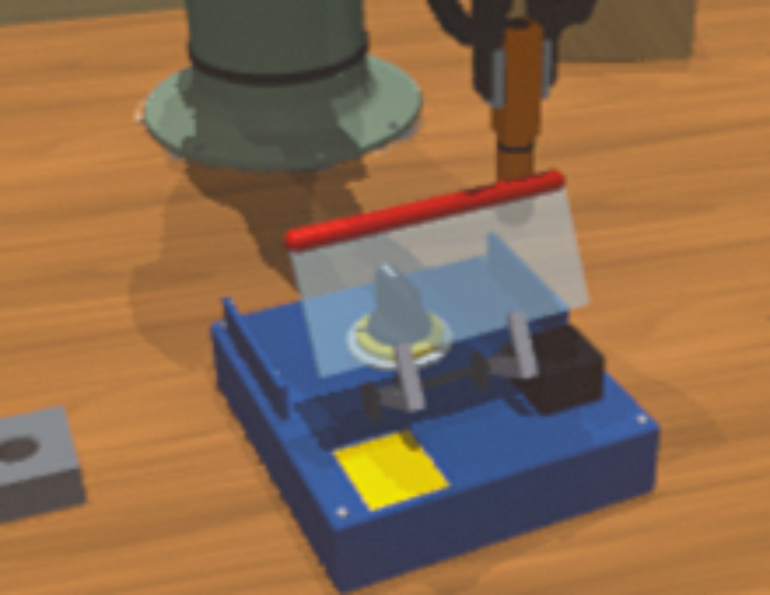

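View pics/wrist7.png

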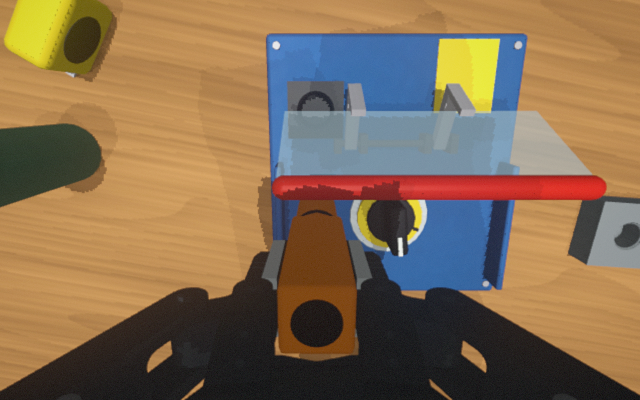

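The cover is well open. The wrist view shows the socket mouth at about (317,105) and the knob near (395,218). I'll measure both.

Run:
```python
from h import *
W=cam("wrist");o=bot.observe()
im=cv2.imread("pics/wrist7.png");cv2.imwrite("pics/w7s.png",cv2.resize(im[70:290,255:445],None,fx=3.5,fy=3.5,interpolation=cv2.INTER_CUBIC)[:600])
print("block corners",[inst(onz(W,p,.087)).round(1).tolist() for p in[(288,81),(345,81)]])
print("sock",inst(onz(W,(317,105),.087)),"tcp",inst(o['position']),"pin top",inst(onz(W,(317,324),.2333-.082+.13)))
print("deck far corners",inst(onz(W,(267,34),.055)),inst(onz(W,(527,34),.055)))
go([*st(-4,67),.233],-1.571+CY)
```

```text
block corners [[79.7, 88.4], [79.6, 44.4]]
sock [61.76469852 66.03237027] tcp [-3.28481552 67.71550082] pin top [-1.25900774 66.6182442 ]
deck far corners [118.46438558 107.37041557] [ 118.37641521 -108.23520322]
t 6.9 dx dy dz [ 0.7  0.5 -0.7] yaw 0.0 | pos [0.5382 0.0786 0.2335] [-1.57   0.    -1.376] F [-1.3  0.3 -0.6] w 0.023
```

View pics/w7s.png

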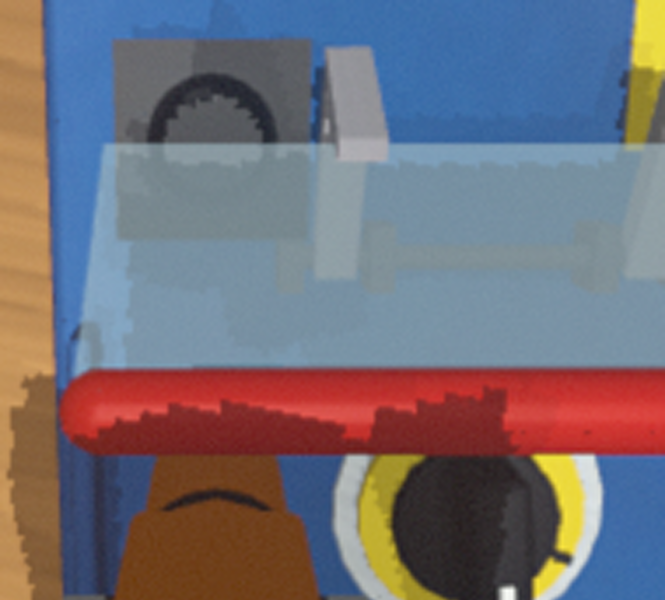

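Run:
```python
from h import *
W=cam("wrist")
print(inst(onz(W,(315.6,108.6),.087)), inst(onz(W,(315.6,109.4),.087)))
T=cam("top");print("top",inst(onz(T,(287.1-.5+.0,200.2),.087)))
print([inst(p) for p in([.5982,.0904],[.5985,.0907])])
```

```text
[59.02908641 67.13271676] [58.41912645 67.13338941]
top [57.62218764 66.69235855]
[array([57.87422818, 67.69064715]), array([58.22655431, 67.92700769])]
```

```bash
python3 -m crank '[{"hand":1,"dx":0,"dy":-1,"dz":7,"yaw":0},{"hand":1,"dx":0,"dy":-2,"dz":15,"yaw":0},{"hand":1,"dx":0,"dy":-3,"dz":23,"yaw":0},{"hand":1,"dx":0,"dy":-3,"dz":31,"yaw":0},{"hand":1,"dx":0,"dy":-2,"dz":38,"yaw":0},{"hand":1,"dx":0,"dy":-1,"dz":46,"yaw":0},{"hand":1,"dx":0,"dy":0,"dz":53,"yaw":0},{"hand":1,"dx":0,"dy":2,"dz":59,"yaw":0},{"hand":1,"dx":0,"dy":12,"dz":59,"yaw":0},{"hand":1,"dx":0,"dy":22,"dz":59,"yaw":0},{"hand":1,"dx":0,"dy":30,"dz":59,"yaw":0},{"hand":1,"dx":0,"dy":30,"dz":59,"yaw":0}]'
python3 - <<'E'
from h import *
o=bot.observe();print(inst(o['position']),o['force'])
C=cam("scene")
im=bot.grab_frame("scene");cv2.imwrite(f"pics/scene8.png",cv2.resize(im[100:250,240:400,::-1],None,fx=4,fy=4,interpolation=cv2.INTER_CUBIC))
im=bot.grab_frame("wrist");cv2.imwrite(f"pics/wrist8.png",im[:,:,::-1])
go([*st(55.8,67.6),.2],-1.571+CY)
E
```

```text
clock: 7.9
position: [0.5937, 0.0894, 0.201]
tool_rot: [-1.574, -0.0, -1.376]
force: [-2.4, -0.6, -0.5]
grip_width: 0.023
[53.273252   67.56170533] [-2.40459532 -0.61531675 -0.49825349]
t 8.0 dx dy dz [0.  2.8 1.8] yaw 0.001 | pos [0.5945 0.0896 0.2028] [-1.572 -0.    -1.376] F [-1.1 -0.6 -1.3] w 0.0228
```

View pics/scene8.png

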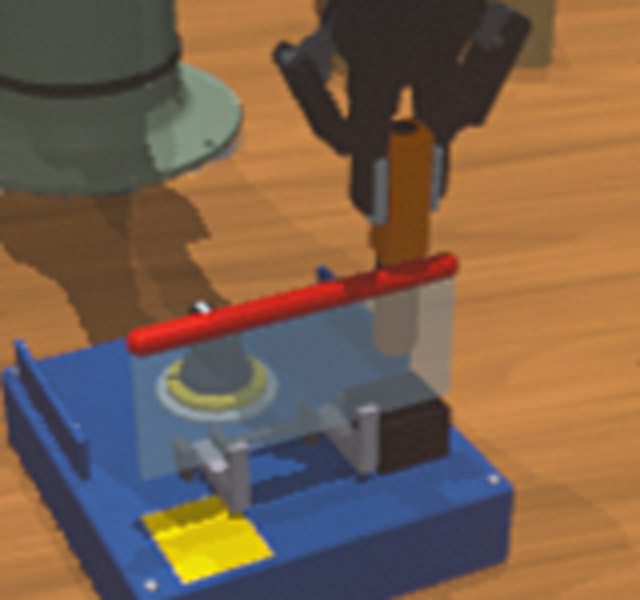

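View pics/wrist8.png

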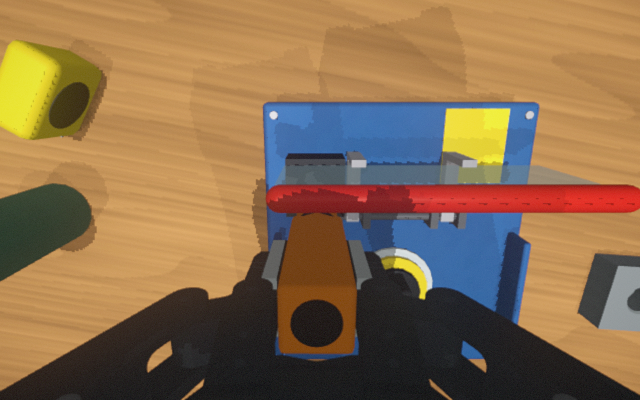

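The cover is nearly upright and the pin stands over the block. I'll lower partway and correct.

```bash
python3 -m crank '[{"hand":1,"dx":0,"dy":6,"dz":1,"yaw":0},{"hand":1,"dx":0,"dy":12,"dz":2,"yaw":0},{"hand":1,"dx":0,"dy":18,"dz":2,"yaw":0},{"hand":1,"dx":0,"dy":24,"dz":2,"yaw":0},{"hand":1,"dx":0,"dy":24,"dz":2,"yaw":0},{"hand":1,"dx":0,"dy":24,"dz":2,"yaw":0}]'
python3 - <<'E'
from h import *
o=bot.observe();print(inst(o['position']),o['force'],o['moment'])
im=bot.grab_frame("scene");cv2.imwrite(f"pics/scene9.png",cv2.resize(im[100:250,240:400,::-1],None,fx=4,fy=4,interpolation=cv2.INTER_CUBIC))
im=bot.grab_frame("top");cv2.imwrite(f"pics/top9.png",cv2.resize(im[150:270,240:400,::-1],None,fx=5,fy=5,interpolation=cv2.INTER_CUBIC))
go([*st(55.8,67.6),.178],-1.571+CY)
E
```

```text
clock: 8.5
position: [0.5966, 0.09, 0.1788]
tool_rot: [-1.572, 0.0, -1.376]
force: [-1.6, -0.3, -1.5]
grip_width: 0.0229
[56.28169295 67.64082275] [-1.61287238 -0.31807885 -1.54977963] [-0.04580096  0.27715902  0.03655932]
t 8.6 dx dy dz [ 0.   1.4 -0.8] yaw 0.0 | pos [0.5969 0.0901 0.1794] [-1.571  0.    -1.376] F [-1.  -0.1 -1.9] w 0.0227
```

View pics/scene9.png

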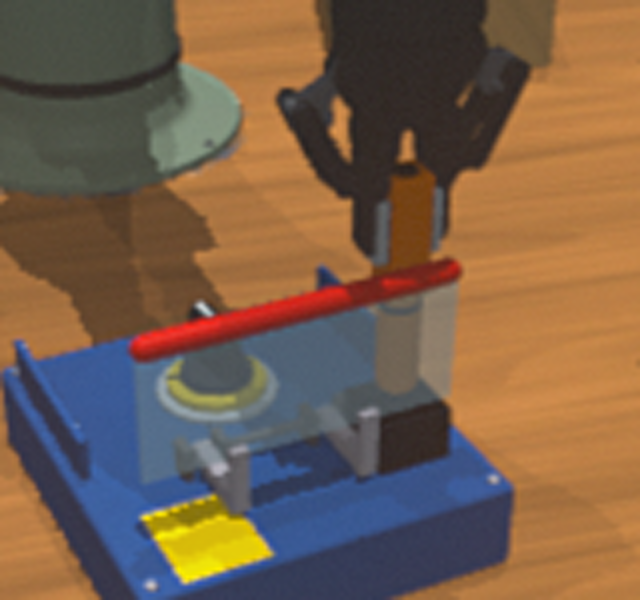

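View pics/top9.png

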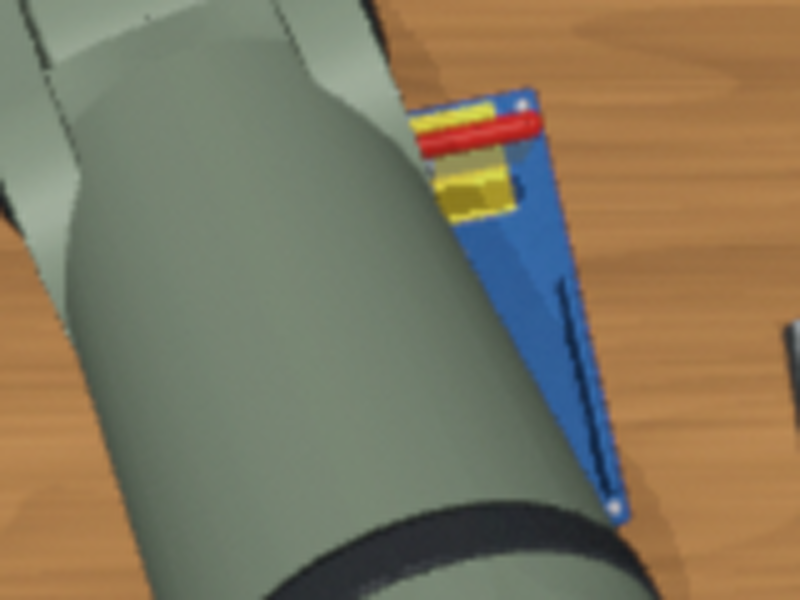

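Run:
```python
from h import *
C=cam("scene");s=st(58,67.6)
a=proj(C,[*s,.087]);b=proj(C,[*s,.0975]);print(a,b,b-a, "x/y px per mm", proj(C,[*st(59,67.6),.087])-a,proj(C,[*st(58,68.6),.087])-a)
im=cv2.imread("pics/scene9.png");c=im[200:440,320:480];cv2.imwrite("pics/s9c.png",cv2.resize(c,None,fx=2.4,fy=2.4,interpolation=cv2.INTER_CUBIC))
```

```text
[339.09083563 199.41093177] [339.23778936 195.46792387] [ 0.14695372 -3.9430079 ] x/y px per mm [0.21852973 0.22856723] [ 0.39623255 -0.11266186]
```

View pics/s9c.png

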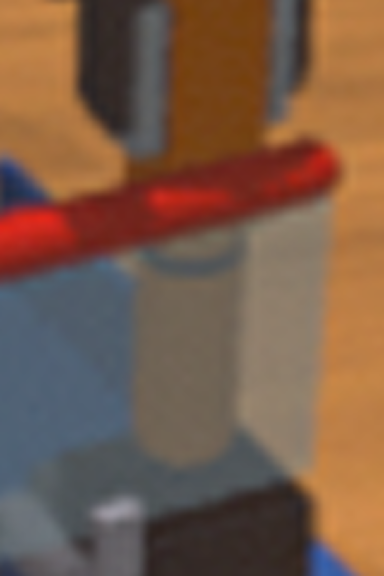

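The foot lines up with the socket within about 1.5 mm, inside the chamfer's capture. I'll lower slowly and watch the force.

```bash
python3 -m crank '[{"hand":1,"dx":0,"dy":3,"dz":-1,"yaw":0},{"hand":1,"dx":0,"dy":6,"dz":-1,"yaw":0},{"hand":1,"dx":0,"dy":9,"dz":-1,"yaw":0},{"hand":1,"dx":0,"dy":11,"dz":-1,"yaw":0},{"hand":1,"dx":0,"dy":13,"dz":-1,"yaw":0},{"hand":1,"dx":0,"dy":13,"dz":-1,"yaw":0}]'
python3 - <<'E'
from h import *
o=bot.observe();print(inst(o['position']),o['force'],o['moment'])
go([*st(55.6,67.6),.139],-1.571+CY)
E
```

```text
clock: 9.1
position: [0.5958, 0.0899, 0.1658]
tool_rot: [-1.571, 0.0, -1.376]
force: [-0.9, -0.3, -1.1]
grip_width: 0.0229
[55.38190786 67.62974613] [-0.89052641 -0.33678778 -1.13465464] [-0.0268972   0.19649824 -0.01035799]
t 9.1 dx dy dz [ 0.  26.8  0.2] yaw 0.0 | pos [0.5958 0.0899 0.1658] [-1.571  0.    -1.376] F [-0.9 -0.3 -1.1] w 0.0229
```

```bash
python3 -m crank '[{"hand":1,"dx":0,"dy":3,"dz":0,"yaw":0},{"hand":1,"dx":0,"dy":6,"dz":0,"yaw":0},{"hand":1,"dx":0,"dy":9,"dz":0,"yaw":0},{"hand":1,"dx":0,"dy":12,"dz":0,"yaw":0},{"hand":1,"dx":0,"dy":12,"dz":0,"yaw":0}]'
python3 - <<'E'
from h import *
o=bot.observe();print(inst(o['position']),o['force'],o['moment'])
im=bot.grab_frame("scene");cv2.imwrite(f"pics/scene10.png",cv2.resize(im[100:250,240:400,::-1],None,fx=4,fy=4,interpolation=cv2.INTER_CUBIC))
E
```

```text
clock: 9.52
position: [0.5958, 0.0901, 0.1536]
tool_rot: [-1.571, 0.0, -1.376]
force: [-0.4, 1.9, -2.1]
grip_width: 0.0229
[55.44441205 67.86284781] [-0.4429701   1.86347841 -2.1041723 ] [ 0.64770354 -0.00124012  0.03529531]
```

View pics/scene10.png

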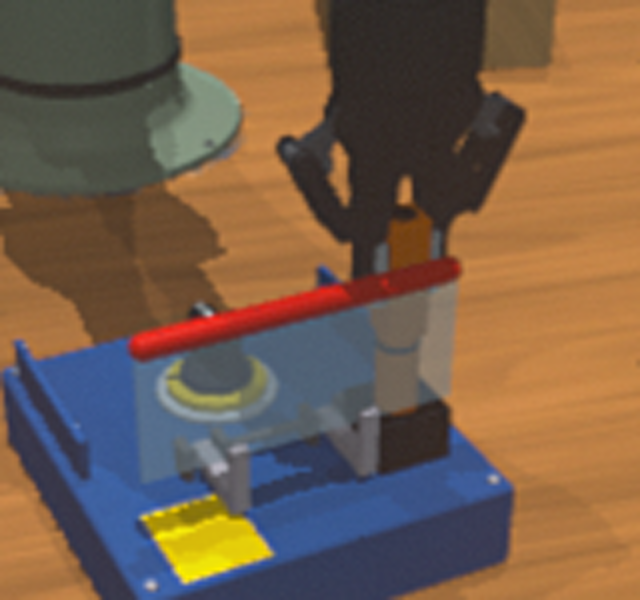

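The pin is entering the hole, with a slight +y side load. I'll shift 0.7 mm to relieve it and go on down.

```bash
python3 -m crank '[{"hand":1,"dx":-0.7,"dy":0,"dz":0,"yaw":0},{"hand":1,"dx":-0.7,"dy":3,"dz":0,"yaw":0},{"hand":1,"dx":-0.7,"dy":6,"dz":0,"yaw":0},{"hand":1,"dx":-0.7,"dy":9,"dz":0,"yaw":0},{"hand":1,"dx":-0.7,"dy":11,"dz":0,"yaw":0},{"hand":1,"dx":-0.7,"dy":11,"dz":0,"yaw":0}]'
python3 - <<'E'
from h import *
o=bot.observe();print(inst(o['position']),o['force'],o['moment'])
E
```

```text
clock: 10.07
position: [0.5956, 0.0904, 0.1427]
tool_rot: [-1.572, -0.0, -1.376]
force: [-1.4, -0.3, -1.1]
grip_width: 0.0229
[55.30900679 68.24261324] [-1.40760282 -0.30385534 -1.08078857] [0.01901902 0.15436087 0.04439064]
```

```bash
python3 -m crank '[{"hand":1,"dx":0,"dy":1,"dz":0,"yaw":0},{"hand":1,"dx":0,"dy":2,"dz":0,"yaw":0},{"hand":1,"dx":0,"dy":3,"dz":0,"yaw":0},{"hand":1,"dx":0,"dy":3.5,"dz":0,"yaw":0},{"hand":1,"dx":0,"dy":3.5,"dz":0,"yaw":0}]'
python3 - <<'E'
from h import *
o=bot.observe();print(inst(o['position']),o['force'],o['moment'])
im=bot.grab_frame("scene");cv2.imwrite(f"pics/scene11.png",cv2.resize(im[100:250,240:400,::-1],None,fx=4,fy=4,interpolation=cv2.INTER_CUBIC))
E
```

```text
clock: 10.48
position: [0.5958, 0.0905, 0.1397]
tool_rot: [-1.571, 0.0, -1.376]
force: [-0.7, -0.5, -1.5]
grip_width: 0.0229
[55.51804074 68.29549629] [-0.66702368 -0.51480493 -1.47155066] [-0.05677957  0.20622054  0.07469673]
```

View pics/scene11.png

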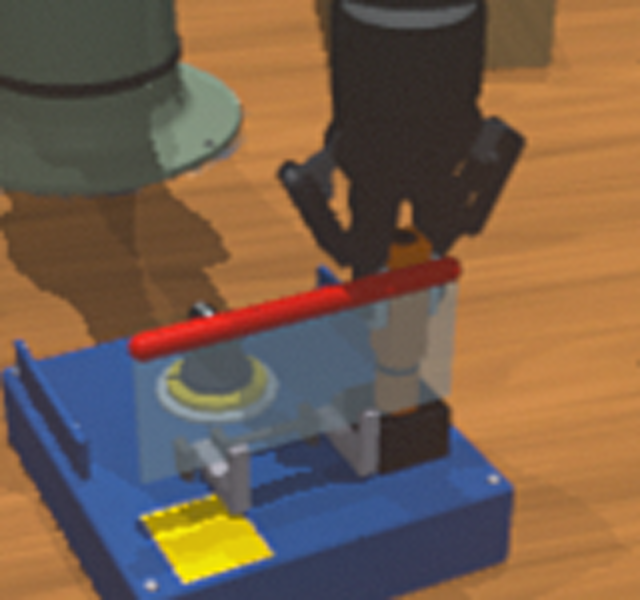

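```bash
python3 -m crank '[{"hand":1,"dx":0,"dy":0.5,"dz":0,"yaw":0},{"hand":1,"dx":0,"dy":1,"dz":0,"yaw":0},{"hand":1,"dx":0,"dy":1,"dz":0,"yaw":0},{"hand":1,"dx":0,"dy":1,"dz":0,"yaw":0}]'
python3 - <<'E'
from h import *
o=bot.observe();print(inst(o['position']),o['force'],o['moment'])
E
```

```text
clock: 10.87
position: [0.5958, 0.0906, 0.1388]
tool_rot: [-1.571, 0.0, -1.376]
force: [-0.8, -0.4, -1.1]
grip_width: 0.0228
[55.56338052 68.34272877] [-0.78500471 -0.39394293 -1.07869084] [-0.01011094  0.13627258 -0.00552693]
```

```bash
python3 -m crank '[{"hand":1,"dx":0,"dy":0.7,"dz":0,"yaw":0},{"hand":1,"dx":0,"dy":1.4,"dz":0,"yaw":0},{"hand":1,"dx":0,"dy":1.4,"dz":0,"yaw":0}]'
python3 - <<'E'
from h import *
o=bot.observe();print(inst(o['position']),o['force'],o['moment'])
E
```

```text
clock: 11.12
position: [0.5962, 0.0907, 0.1387]
tool_rot: [-1.57, -0.0, -1.376]
force: [-5.4, -1.4, 19.4]
grip_width: 0.0227
[55.99295802 68.33950988] [-5.40421921 -1.38247162 19.36588673] [-0.34853963  1.5001197   0.00655879]
```

Contact with the floor is felt (19 N) at TCP 138.7 mm, so the pin is home. I'll back off and then release.

```bash
python3 -m crank '[{"hand":1,"dx":0,"dy":-1,"dz":-0.3,"yaw":0},{"hand":1,"dx":0,"dy":-1.2,"dz":-0.3,"yaw":0},{"hand":0.55,"dx":0,"dy":-1.2,"dz":-0.3,"yaw":0},{"hand":0.5,"dx":0,"dy":-1.2,"dz":-0.3,"yaw":0},{"hand":0.35,"dx":0,"dy":-1.2,"dz":-0.3,"yaw":0},{"hand":0.3,"dx":0,"dy":-1.2,"dz":-0.3,"yaw":0}]' 30
python3 - <<'E'
from h import *
o=bot.observe();print(inst(o['position']),o['force'],o['moment'],o['grip_width'])
im=bot.grab_frame("scene");cv2.imwrite(f"pics/scene12.png",cv2.resize(im[100:250,240:400,::-1],None,fx=4,fy=4,interpolation=cv2.INTER_CUBIC))
im=bot.grab_frame("wrist");cv2.imwrite(f"pics/wrist12.png",im[:,:,::-1])
E
```

```text
clock: 11.62
position: [0.5954, 0.0906, 0.1384]
tool_rot: [-1.571, 0.0, -1.376]
force: [-1.7, -0.5, 0.3]
grip_width: 0.0596
[55.19268089 68.37939884] [-1.6728542  -0.47533086  0.31332307] [ 0.04683577  0.19708549 -0.02565346] 0.05959902112575753
```

View pics/scene12.png

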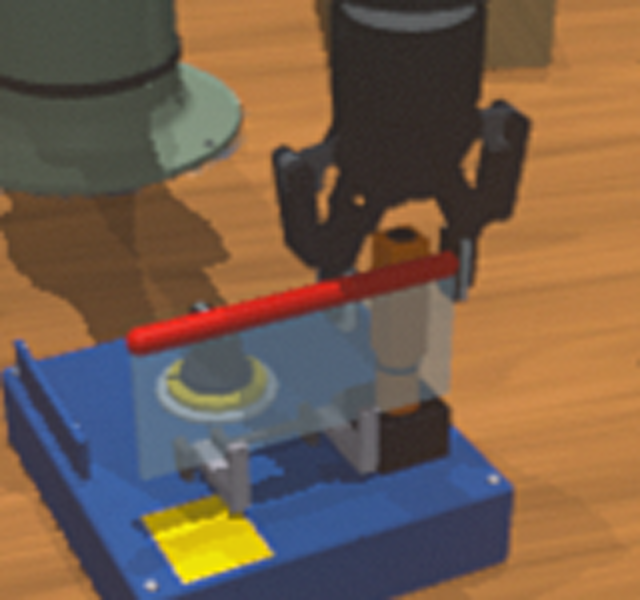

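View pics/wrist12.png

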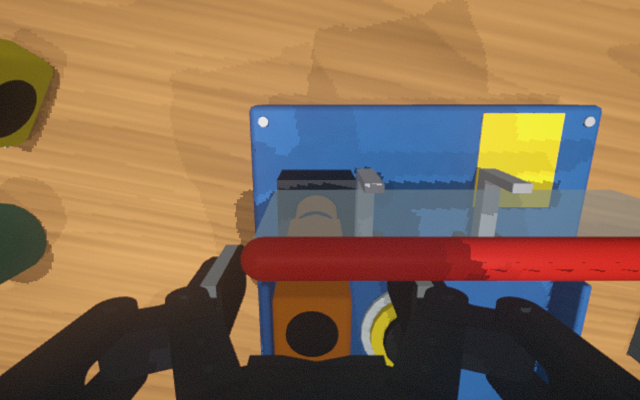

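The pin is let go, standing in the socket, and the cover rests against it. Rising clear and backing to view the knob.

```bash
python3 -m crank '[{"hand":0.3,"dx":0,"dy":-10,"dz":0,"yaw":0},{"hand":0.3,"dx":0,"dy":-30,"dz":0,"yaw":0},{"hand":0.2,"dx":0,"dy":-55,"dz":0,"yaw":0},{"hand":0.1,"dx":0,"dy":-80,"dz":0,"yaw":0},{"hand":0,"dx":0,"dy":-95,"dz":0,"yaw":0},{"hand":0,"dx":12,"dy":-95,"dz":-30,"yaw":0},{"hand":0,"dx":25,"dy":-95,"dz":-65,"yaw":0},{"hand":0,"dx":45,"dy":-90,"dz":-95,"yaw":0},{"hand":0,"dx":65,"dy":-90,"dz":-120,"yaw":0},{"hand":0,"dx":68,"dy":-90,"dz":-140,"yaw":0},{"hand":0,"dx":68,"dy":-90,"dz":-140,"yaw":0},{"hand":0,"dx":68,"dy":-90,"dz":-140,"yaw":0}]'
python3 - <<'E'
from h import *
go([*st(-38,0),.085],-1.571+CY)
print(bot.observe()['qpos'].round(2))
W=cam("wrist");im=bot.grab_frame("wrist");cv2.imwrite("pics/w13.png",im[:,:,::-1]);np.savez("w13.npz",K=W[0],R=W[1],t=W[2])
im=bot.grab_frame("scene");cv2.imwrite(f"pics/scene13.png",cv2.resize(im[100:250,240:400,::-1],None,fx=4,fy=4,interpolation=cv2.INTER_CUBIC))
print(proj(W,[*st(-38,0),.095]))
E
```

```text
clock: 12.72
position: [0.4713, -0.0038, 0.2297]
tool_rot: [-1.569, -0.001, -1.377]
force: [0.4, 0.3, 0.1]
grip_width: 0.0855
t 12.72 dx dy dz [ -0.3 144.8  46.6] yaw -0.001 | pos [ 0.4713 -0.0038  0.2297] [-1.569e+00 -1.000e-03 -1.377e+00] F [0.4 0.3 0.1] w 0.0855
[ 0.08  0.29 -0.25  1.98  0.09  0.88 -1.59]
[314.41893909 129.91312554]
```

View pics/w13.png

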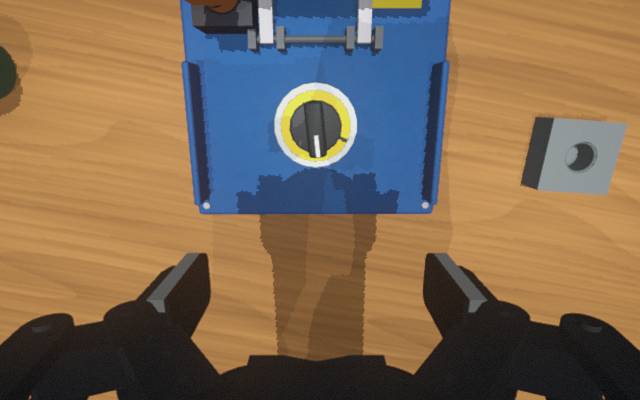

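View pics/scene13.png

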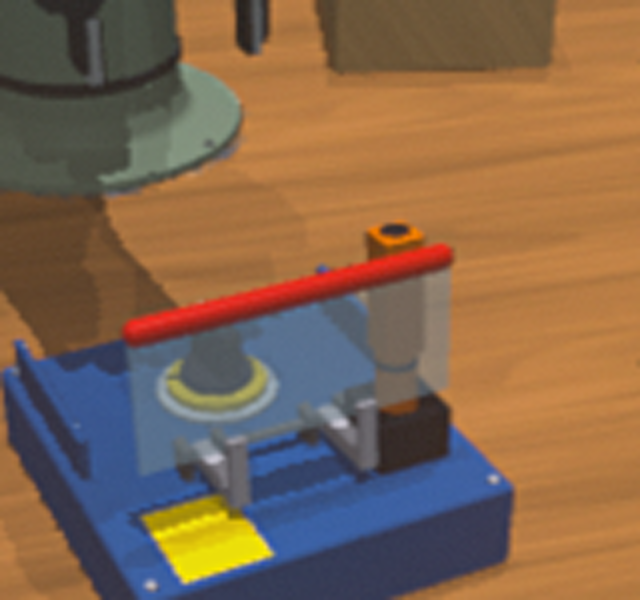

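The cover is propped on the pin. The knob is centred near (316,127), with its white pointer pointing towards the robot. Next I'll check the pin and the knob angle.

Run:
```python
from h import *
C=cam("scene");print("pin top",inst(onz(C,(338.4,157.5),.187)), "expected px",proj(C,[*st(58,67.6),.187]),proj(C,[*st(58,67.6),.192]))
im=cv2.imread("pics/w13.png");cv2.imwrite("pics/w13c.png",cv2.resize(im[75:175,265:365],None,fx=6,fy=6,interpolation=cv2.INTER_CUBIC))
```

```text
pin top [47.96987805 67.96922739] expected px [340.57423348 159.60894961] [340.65363338 157.47852084]
```

View pics/w13c.png

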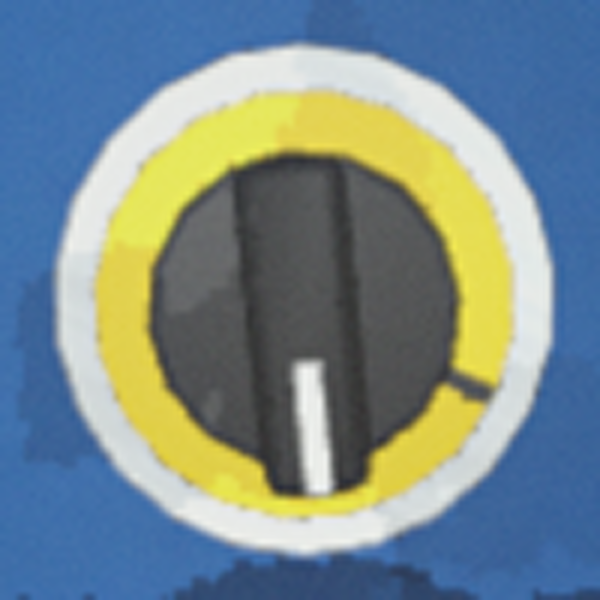

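Run:
```python
from h import *
d=np.load("w13.npz");W=(d['K'],d['R'],d['t'])
print("ring",inst(onz(W,(315.8,124.6),.058)),"bar",inst(onz(W,(315.6,128.6),.105)), "bar ends len",inst(onz(W,(313.2,100.8),.105)),inst(onz(W,(317.9,156.6),.105)))
print("tcp",inst(bot.observe()['position']))
im=bot.grab_frame("top");cv2.imwrite("pics/top14.png",cv2.resize(im[160:280,255:375,::-1],None,fx=5,fy=5,interpolation=cv2.INTER_CUBIC))
```

```text
ring [-36.1833968   -1.07924259] bar [-36.31788465  -0.90827145] bar ends len [-16.54808674   0.78411916] [-57.04355531  -2.59426995]
tcp [-83.81204357   0.5423356 ]
```

View pics/top14.png

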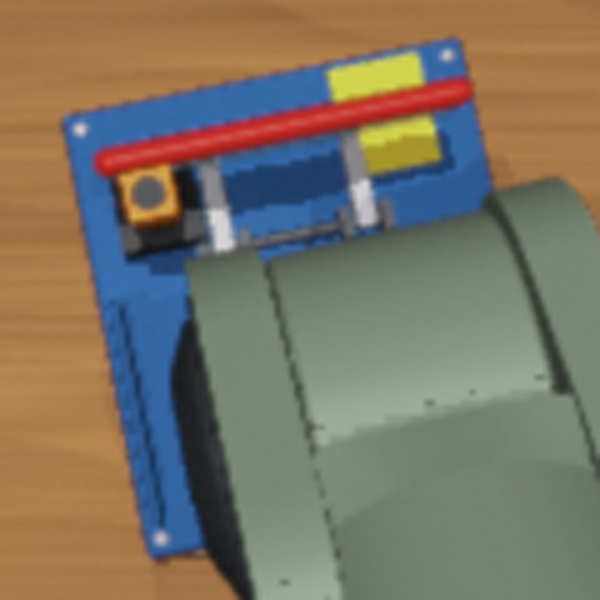

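Run:
```python
from h import *
T=cam("top")
f=lambda x,y:((x+.5)/5-.5+255,(y+.5)/5-.5+160)
print("pin top",inst(onz(T,f(150,191),.187)),"lip",inst(onz(T,f(105,161),.173)),inst(onz(T,f(465,91),.173)))
print(tri((T,f(150,191)),(cam("scene"),(338.4,157.5))),inst(tri((T,f(150,191)),(cam("scene"),(338.4,157.5)))))
go([*st(-37,-.5),.2],-1.571+CY+.1)
go([*st(-37,-.5),.11],-1.571+CY+.1)
```

```text
pin top [49.21023029 68.23054363] lip [69.75370529 86.57259843] [ 68.45079573 -87.99130459]
[0.58940413 0.08884648 0.18753098] [48.94394736 67.86645529]
t 12.87 dx dy dz [ 1.3 29.  46.8] yaw -0.099 | pos [ 0.4721 -0.0027  0.229 ] [-1.57   0.    -1.375] F [-0.4 -0.2  0.2] w 0.0859
t 12.87 dx dy dz [  1.3 119.   46.7] yaw -0.099 | pos [ 0.4721 -0.0027  0.229 ] [-1.57   0.    -1.375] F [-0.4 -0.2  0.2] w 0.0859
```

Two views triangulate the pin top to z = 187.5 mm, so it is home. It leans about 0.07 rad and the cover is near 1.5 rad, both inside the limits. Now to the knob.

```bash
python3 -m crank '[{"hand":0,"dx":0,"dy":10,"dz":15,"yaw":-0.03},{"hand":0,"dx":1,"dy":20,"dz":32,"yaw":-0.06},{"hand":0,"dx":1,"dy":40,"dz":47,"yaw":-0.1},{"hand":0,"dx":1,"dy":65,"dz":47,"yaw":-0.1},{"hand":0,"dx":1,"dy":90,"dz":47,"yaw":-0.1},{"hand":0,"dx":1,"dy":110,"dz":47,"yaw":-0.1},{"hand":0,"dx":1,"dy":119,"dz":47,"yaw":-0.1},{"hand":0,"dx":1,"dy":119,"dz":47,"yaw":-0.1},{"hand":0,"dx":1,"dy":119,"dz":47,"yaw":-0.1}]'
python3 - <<'E'
from h import *
print(inst(bot.observe()['position']))
go([*st(-37,-.5),.08],-1.571+CY+.1)
im=bot.grab_frame("wrist");cv2.imwrite("pics/w15.png",im[:,:,::-1])
E
```

```text
clock: 13.62
position: [0.518, 0.0052, 0.1099]
tool_rot: [-1.571, 0.0, -1.276]
force: [0.5, 0.1, 0.4]
grip_width: 0.0855
[-37.27551296  -0.39942914]
t 13.62 dx dy dz [ 0.1 29.9  0.3] yaw 0.001 | pos [0.518  0.0052 0.1099] [-1.571  0.    -1.276] F [0.5 0.1 0.4] w 0.0855
```

View pics/w15.png

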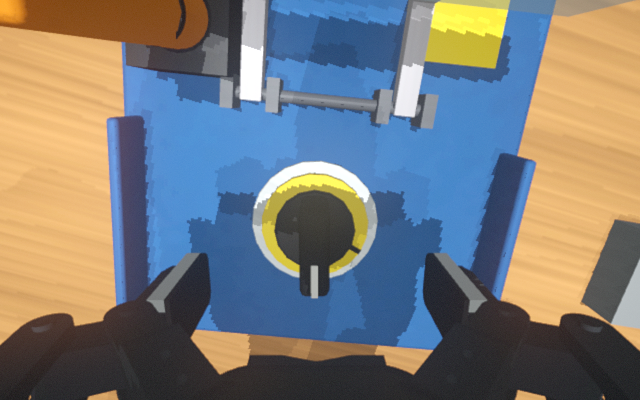

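The bar is centred and aligned between the jaws. I'll go down and squeeze at the lightest grip.

```bash
python3 -m crank '[{"hand":0,"dx":-0.5,"dy":10,"dz":0,"yaw":0},{"hand":0,"dx":-0.5,"dy":20,"dz":0,"yaw":0},{"hand":0.3,"dx":-0.5,"dy":27,"dz":0,"yaw":0},{"hand":0.5,"dx":-0.5,"dy":28,"dz":0,"yaw":0},{"hand":0.6,"dx":-0.5,"dy":28,"dz":0,"yaw":0},{"hand":0.65,"dx":-0.5,"dy":28,"dz":0,"yaw":0},{"hand":0.7,"dx":-0.5,"dy":28,"dz":0,"yaw":0}]' 20
python3 -c "
from h import *
o=bot.observe();print(o['force'],o['moment'],o['grip_width'],o['position'])"
```

```text
clock: 14.25
position: [0.5177, 0.0053, 0.0819]
tool_rot: [-1.57, -0.0, -1.276]
force: [-0.9, -0.8, -0.6]
grip_width: 0.0265
[-0.85072554 -0.83937552 -0.57069281] [0.0367492  0.04690513 0.00810163] 0.026515232276066603 [0.51765581 0.0053135  0.08186769]
```

```bash
python3 -m crank '[{"hand":0.75,"dx":0,"dy":0,"dz":0,"yaw":0},{"hand":0.8,"dx":0,"dy":0,"dz":0,"yaw":0},{"hand":0.85,"dx":0,"dy":0,"dz":0,"yaw":0},{"hand":0.9,"dx":0,"dy":0,"dz":0,"yaw":0},{"hand":0.95,"dx":0,"dy":0,"dz":0,"yaw":0},{"hand":0.95,"dx":0,"dy":0,"dz":0,"yaw":0}]' 20
python3 -c "
from h import *
o=bot.observe();print(o['force'],o['moment'],o['grip_width'],o['position'])"
```

```text
clock: 14.75
position: [0.5175, 0.0059, 0.0819]
tool_rot: [-1.57, 0.001, -1.276]
force: [-2.4, 2.6, 5.8]
grip_width: 0.0136
[-2.40218005  2.61450267  5.75190196] [ 0.76361329  0.52292311 -0.02564327] 0.013616195787116505 [0.5174866  0.00594917 0.08194913]
```

```bash
python3 -m crank '[{"hand":0.95,"dx":0,"dy":0,"dz":0,"yaw":0.04},{"hand":0.95,"dx":0,"dy":0,"dz":0,"yaw":0.08},{"hand":0.95,"dx":0,"dy":0,"dz":0,"yaw":0.12},{"hand":0.95,"dx":0,"dy":0,"dz":0,"yaw":0.16},{"hand":0.95,"dx":0,"dy":0,"dz":0,"yaw":0.2},{"hand":0.95,"dx":0,"dy":0,"dz":0,"yaw":0.24},{"hand":0.95,"dx":0,"dy":0,"dz":0,"yaw":0.28},{"hand":0.95,"dx":0,"dy":0,"dz":0,"yaw":0.32},{"hand":0.95,"dx":0,"dy":0,"dz":0,"yaw":0.36},{"hand":0.95,"dx":0,"dy":0,"dz":0,"yaw":0.36},{"hand":0.95,"dx":0,"dy":0,"dz":0,"yaw":0.36}]'
cat >> h.py <<'E'
def rd(): 
    m=[]
    o=bot.observe();print("F",o['force'].round(2),"M",o['moment'].round(3),"w",round(o['grip_width'],4),"yaw",round(o['tool_rot'][2],4),inst(o['position']).round(1))
E
python3 - <<'E'
from h import *
rd()
im=bot.grab_frame("wrist");cv2.imwrite("pics/w16.png",im[:,:,::-1]);rd()
E
```

```text
clock: 15.67
position: [0.5174, 0.0058, 0.0819]
tool_rot: [-1.571, 0.0, -1.636]
force: [-2.6, 2.3, 6.5]
grip_width: 0.0136
F [-2.63  2.3   6.49] M [0.542 0.547 0.027] w 0.0136 yaw -1.6359 [-37.7   0.3]
F [-2.57  2.87  5.81] M [0.586 0.583 0.007] w 0.0136 yaw -1.6356 [-37.7   0.3]
```

View pics/w16.png

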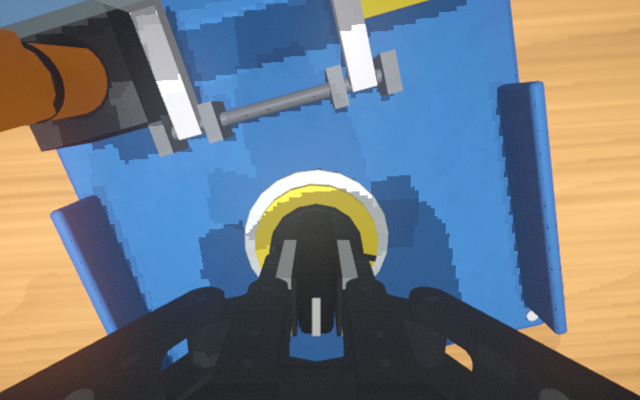

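The knob turned with the grip by 0.36 rad. Now small steps, feeling for the stop through the z-moment.

```bash
python3 -m crank '[{"hand":0.95,"dx":0,"dy":0,"dz":0,"yaw":0.04},{"hand":0.95,"dx":0,"dy":0,"dz":0,"yaw":0.08},{"hand":0.95,"dx":0,"dy":0,"dz":0,"yaw":0.08}]' | grep rot
python3 -c "from h import *;rd()"
python3 -m crank '[{"hand":0.95,"dx":0,"dy":0,"dz":0,"yaw":0.03},{"hand":0.95,"dx":0,"dy":0,"dz":0,"yaw":0.06},{"hand":0.95,"dx":0,"dy":0,"dz":0,"yaw":0.06}]' | grep rot
python3 -c "from h import *;rd()"
```

```text
tool_rot: [-1.571, 0.0, -1.718]
F [-2.79  2.75  6.07] M [0.48  0.627 0.068] w 0.0136 yaw -1.7184 [-37.7   0.2]
tool_rot: [-1.571, 0.0, -1.778]
F [-2.31  1.93  5.74] M [0.469 0.592 0.022] w 0.0135 yaw -1.7777 [-37.7   0.2]
```

```bash
python3 -m crank '[{"hand":0.95,"dx":0,"dy":0,"dz":0,"yaw":0.03},{"hand":0.95,"dx":0,"dy":0,"dz":0,"yaw":0.06},{"hand":0.95,"dx":0,"dy":0,"dz":0,"yaw":0.06}]' | grep rot
python3 -c "from h import *;rd()"
```

```text
tool_rot: [-1.571, 0.0, -1.838]
F [-1.52  1.97  6.03] M [0.497 0.575 0.028] w 0.0135 yaw -1.8377 [-37.8   0.2]
```

```bash
python3 -m crank '[{"hand":0.95,"dx":0,"dy":0,"dz":0,"yaw":0.03},{"hand":0.95,"dx":0,"dy":0,"dz":0,"yaw":0.06},{"hand":0.95,"dx":0,"dy":0,"dz":0,"yaw":0.06}]' | grep rot
python3 -c "from h import *;rd()"
python3 -m crank '[{"hand":0.95,"dx":0,"dy":0,"dz":0,"yaw":0.03},{"hand":0.95,"dx":0,"dy":0,"dz":0,"yaw":0.06},{"hand":0.95,"dx":0,"dy":0,"dz":0,"yaw":0.06}]' | grep rot
python3 - <<'E'
from h import *
rd()
im=bot.grab_frame("wrist");cv2.imwrite("pics/w17.png",im[:,:,::-1]);rd()
E
```

```text
tool_rot: [-1.571, 0.0, -1.898]
F [-1.98  1.63  5.59] M [0.483 0.634 0.049] w 0.0133 yaw -1.8976 [-37.8   0.2]
tool_rot: [-1.571, 0.0, -1.958]
F [-3.22  2.    6.54] M [0.364 0.705 0.097] w 0.014 yaw -1.9576 [-37.8   0.2]
F [-3.72  1.62  5.92] M [0.386 0.643 0.148] w 0.0135 yaw -1.9562 [-37.8   0.2]
```

View pics/w17.png

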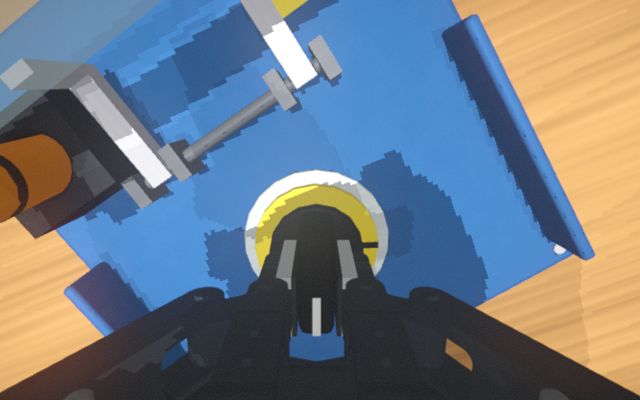

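The moment is rising (0.10 to 0.15). The collar's tick also sits about 0.13 rad clockwise of rest (0.06 before), so the stop has been met. I'll creep on.

```bash
python3 -m crank '[{"hand":0.95,"dx":0,"dy":0,"dz":0,"yaw":0.03},{"hand":0.95,"dx":0,"dy":0,"dz":0,"yaw":0.06},{"hand":0.95,"dx":0,"dy":0,"dz":0,"yaw":0.06},{"hand":0.95,"dx":0,"dy":0,"dz":0,"yaw":0.06}]' | grep rot
python3 - <<'E'
from h import *
rd()
im=bot.grab_frame("wrist");cv2.imwrite("pics/w18.png",cv2.resize(im[150:350,220:420,::-1],None,fx=3,fy=3,interpolation=cv2.INTER_CUBIC));rd()
im=cv2.imread("pics/w17.png");cv2.imwrite("pics/w17c.png",cv2.resize(im[150:350,220:420],None,fx=3,fy=3,interpolation=cv2.INTER_CUBIC))
E
```

```text
tool_rot: [-1.571, 0.0, -2.016]
F [-2.38  2.39  7.36] M [0.296 0.659 0.168] w 0.0133 yaw -2.0156 [-37.8   0.2]
F [-1.98  1.35  6.5 ] M [0.407 0.654 0.173] w 0.0132 yaw -2.0156 [-37.8   0.1]
```

View pics/w18.png

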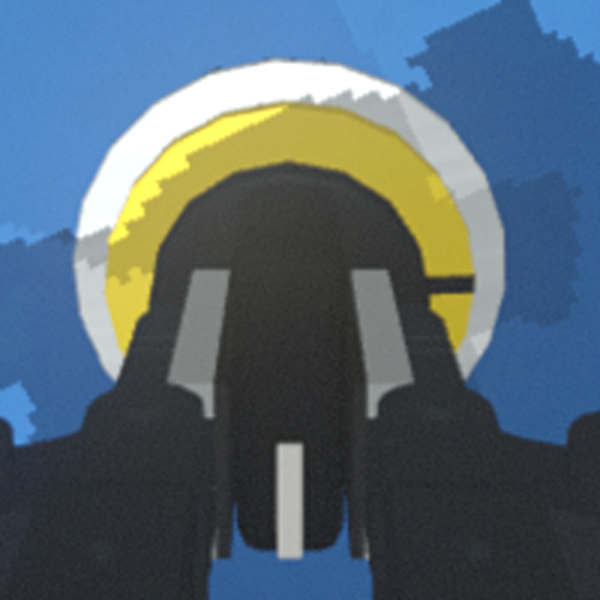

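View pics/w17c.png

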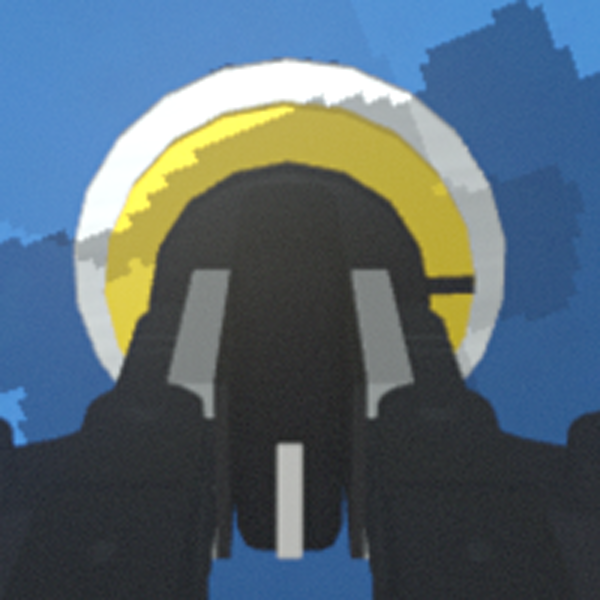

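The tick now keeps still relative to the gripper, so the collar turns with the knob. I estimate the twist at 0.15 to 0.24 (moment 0.17). I'll add 0.06 more and hold.

```bash
python3 -m crank '[{"hand":0.95,"dx":0,"dy":0,"dz":0,"yaw":0.03},{"hand":0.95,"dx":0,"dy":0,"dz":0,"yaw":0.06},{"hand":0.95,"dx":0,"dy":0,"dz":0,"yaw":0.06},{"hand":0.95,"dx":0,"dy":0,"dz":0,"yaw":0.06},{"hand":0.95,"dx":0,"dy":0,"dz":0,"yaw":0.06},{"hand":0.95,"dx":0,"dy":0,"dz":0,"yaw":0.06}]' | grep rot
python3 - <<'E'
from h import *
rd()
im=bot.grab_frame("wrist");cv2.imwrite("pics/w19.png",cv2.resize(im[150:350,220:420,::-1],None,fx=3,fy=3,interpolation=cv2.INTER_CUBIC));rd()
bot.grab_frame("scene");rd()
im=bot.grab_frame("scene");cv2.imwrite("pics/scene19.png",cv2.resize(im[100:250,240:400,::-1],None,fx=4,fy=4));rd()
im=cv2.imread("pics/w15.png");cv2.imwrite("pics/w15c.png",cv2.resize(im[150:310,240:400],None,fx=3.75,fy=3.75,interpolation=cv2.INTER_CUBIC))
E
```

```text
tool_rot: [-1.571, 0.0, -2.075]
F [-3.54  1.58  7.08] M [0.332 0.705 0.258] w 0.0139 yaw -2.0755 [-37.9   0.2]
F [-2.63  1.71  7.06] M [0.326 0.72  0.217] w 0.014 yaw -2.0755 [-37.8   0.2]
F [-3.55  2.34  6.63] M [0.384 0.767 0.226] w 0.0133 yaw -2.0755 [-37.8   0.2]
F [-2.67  0.69  7.  ] M [0.342 0.71  0.22 ] w 0.0137 yaw -2.0755 [-37.8   0.1]
```

View pics/w19.png

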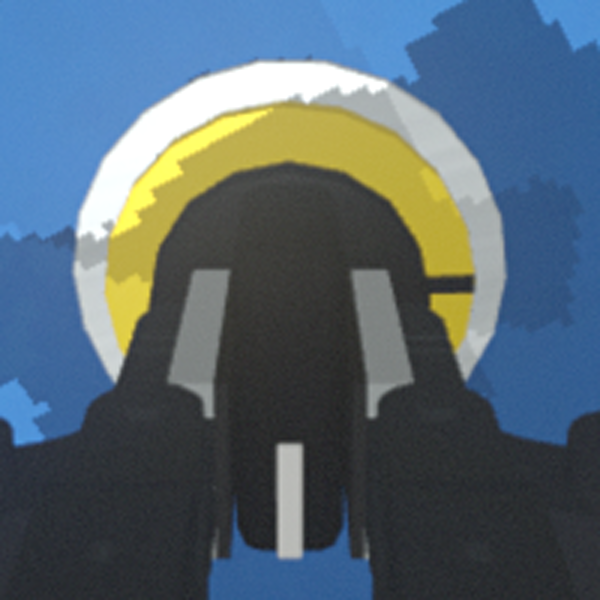

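View pics/w15c.png

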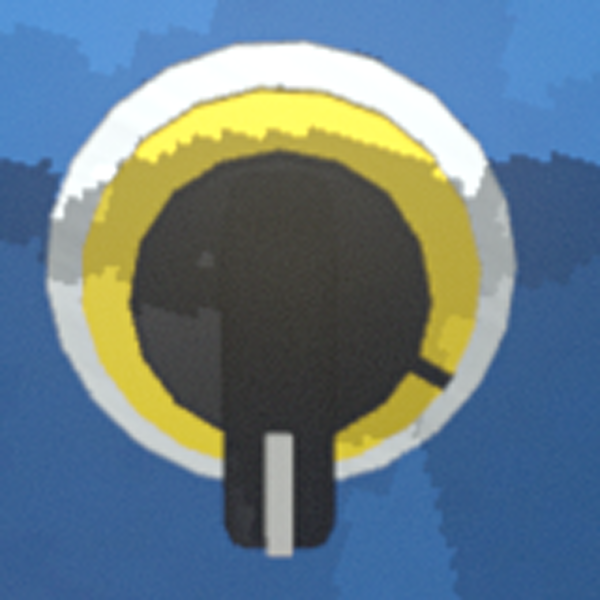

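View pics/scene19.png

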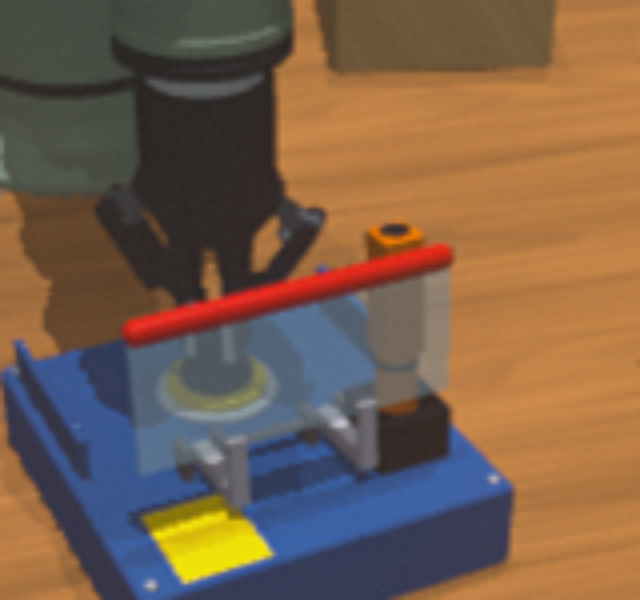

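The twist is now 0.22 to 0.27 by moment and by tick, and it has been held. I'll ease back the spring wind-up, then let go and rise.

```bash
python3 -m crank '[{"hand":0.95,"dx":0,"dy":0,"dz":0,"yaw":-0.06},{"hand":0.95,"dx":0,"dy":0,"dz":0,"yaw":-0.12},{"hand":0.95,"dx":0,"dy":0,"dz":0,"yaw":-0.18},{"hand":0.95,"dx":0,"dy":0,"dz":0,"yaw":-0.22},{"hand":0.95,"dx":0,"dy":0,"dz":0,"yaw":-0.22},{"hand":0.7,"dx":0,"dy":0,"dz":0,"yaw":-0.22},{"hand":0.5,"dx":0,"dy":0,"dz":0,"yaw":-0.22},{"hand":0.3,"dx":0,"dy":0,"dz":0,"yaw":-0.22},{"hand":0,"dx":0,"dy":0,"dz":0,"yaw":-0.22},{"hand":0,"dx":0,"dy":0,"dz":0,"yaw":-0.22},{"hand":0,"dx":0,"dy":0,"dz":0,"yaw":-0.22}]'
python3 -c "from h import *;rd()"
```

```text
clock: 18.97
position: [0.5175, 0.0053, 0.0816]
tool_rot: [-1.571, -0.0, -1.856]
force: [-0.5, 0.1, -0.3]
grip_width: 0.0836
F [-0.5   0.08 -0.34] M [-0.021  0.029 -0.011] w 0.0836 yaw -1.8561 [-37.8  -0.2]
```

```bash
python3 -m crank '[{"hand":0,"dx":0,"dy":-10,"dz":0,"yaw":0},{"hand":0,"dx":0,"dy":-30,"dz":0,"yaw":0},{"hand":0,"dx":0,"dy":-60,"dz":0,"yaw":0},{"hand":0,"dx":0,"dy":-90,"dz":-10,"yaw":-0.1},{"hand":0,"dx":0,"dy":-115,"dz":-30,"yaw":-0.2},{"hand":0,"dx":0,"dy":-140,"dz":-50,"yaw":-0.3},{"hand":0,"dx":0,"dy":-140,"dz":-60,"yaw":-0.4},{"hand":0,"dx":0,"dy":-140,"dz":-60,"yaw":-0.48},{"hand":0,"dx":0,"dy":-140,"dz":-60,"yaw":-0.48},{"hand":0,"dx":0,"dy":-140,"dz":-60,"yaw":-0.48}]'
python3 - <<'E'
from h import *
rd()
T=cam("top")
W=cam("wrist");im=bot.grab_frame("wrist");cv2.imwrite("pics/w20.png",im[:,:,::-1]);np.savez("w20.npz",K=W[0],R=W[1],t=W[2])
im=bot.grab_frame("scene");cv2.imwrite("pics/scene20.png",im[:,:,::-1])
im=bot.grab_frame("top");cv2.imwrite("pics/top20.png",im[:,:,::-1])
E
```

```text
clock: 19.8
position: [0.4601, 0.022, 0.2222]
tool_rot: [-1.57, -0.0, -1.379]
force: [-0.6, 0.0, -0.3]
grip_width: 0.0852
F [-0.58  0.01 -0.32] M [ 0.042 -0.034  0.03 ] w 0.0852 yaw -1.379 [-90.9  27.3]
```

View pics/w20.png

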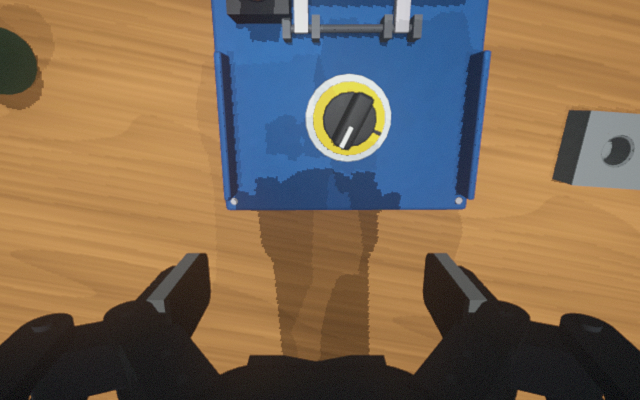

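View pics/scene20.png

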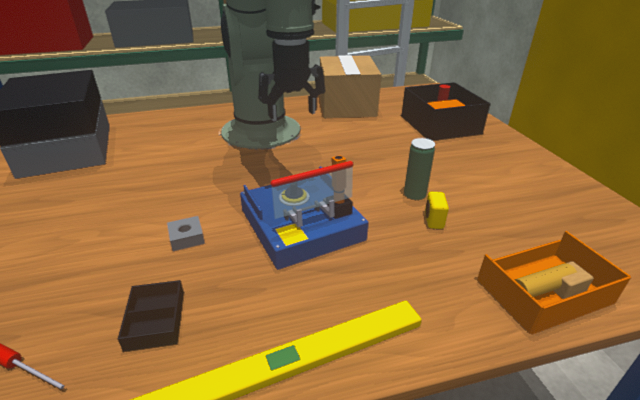

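View pics/top20.png

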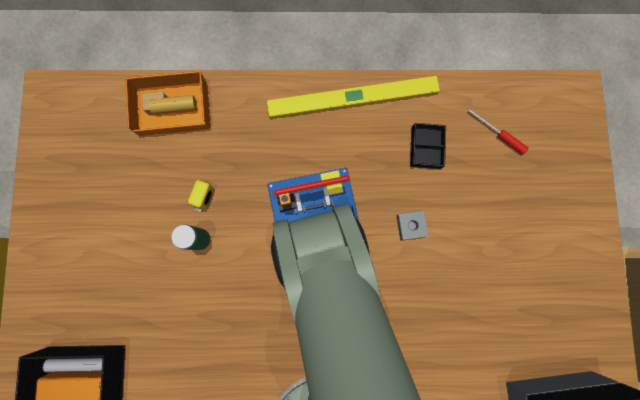

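Run:
```python
import cv2
im=cv2.imread("pics/w20.png");cv2.imwrite("pics/w20c.png",cv2.resize(im[67:167,299:399],None,fx=6,fy=6,interpolation=cv2.INTER_CUBIC))
```

```text
(no output)
```

View pics/w20c.png

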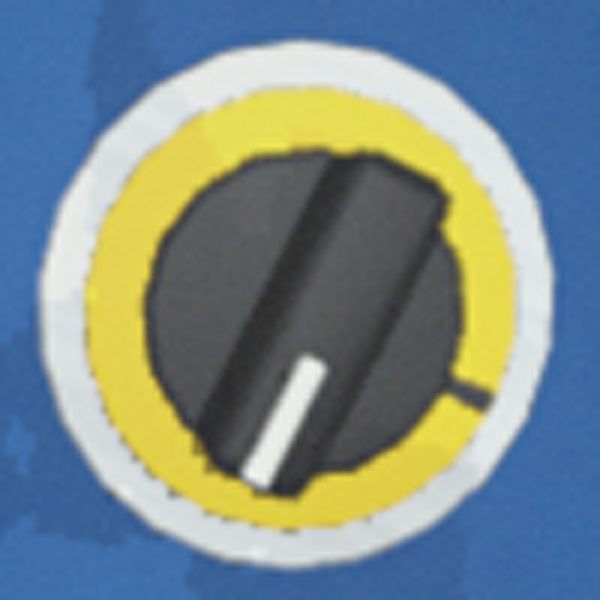

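The collar tick is back at 0.476 rad, the same as at rest. The pointer has turned about 0.53 rad (about 10.5 mm at its tip), and the pin and cover are unchanged. Handing in.

```bash
python3 -c "
from workcell import bot
print(bot.job_done())"
```

```text
the job is handed in; nothing more can be done
None
```

I pushed the cover open with the pin and stood the pin in its socket, with the cover resting against it. I then turned the knob to its stop, let go and moved clear. The job was handed in at about 20 s of the 72 s allowed; it reports no verdict.

- **Pin and cover:** I felt the socket floor with about 19 N on the wrist and backed off before releasing. Two camera views put the pin top at 187.5 mm, which matches fully home. The pin leans about 0.07 rad towards the robot under the cover's push (limit 0.12). The cover is at about 1.5 rad.
- **Knob:** The stop came after roughly 0.6 rad of turn. The collar twist read 0.22–0.26 from the wrist moment and 0.27 from its tick mark. An estimate one step earlier had spread over 0.15–0.24. I held it for about 0.5 s, then eased back and let go.
- **Last checks:**
  - The collar's tick is back at its rest angle.
  - The pointer has turned about 0.53 rad, or 10.5 mm at its tip.
  - By eye, the spray can, tape measure and bit tray are where they started.
  - The gripper was empty and touching nothing.
- **Problems and disagreements:** The first move command was refused because its rows lacked the "hand" value; the arm did not move. The camera views of the station disagreed by 2–3 mm, with the largest single difference about 6 mm at one corner in the scene view.

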